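Free the stuck taper stopper and stow it in the tilt-out bin

ROBOT

A 6-joint arm with a two-finger parallel gripper is mounted at the origin on a cart in front of the work surface, level with it; the furniture and walls round the work are solid. World frame = base frame: x ahead of the robot, y to its left, z up, the work surface at z = 0. Lengths are in m, angles in rad, forces in N, time in s.
With the tool pointing down it reaches from about 0.275 to 0.75 m from the base axis. Payload 10.2 kg.
Tool frame: the origin (TCP) lies at the very end of the fingers, on their centre line; the grasp point (between the pads) lies 19 mm behind it; z points along the fingers, y is the direction in which the jaws open and shut (so a half turn about z gives the same grasp; the last joint's range is limited). The gripper opens to 88 mm and grips with 3 to 60 N. Pads are 18 mm wide; open, the fingers measure 123 mm over their backs; the gripper's body (75 mm by 187 mm) begins 45 mm behind the grasp point.
Start: joints at [-1.375, 0.313, 1.498, -0, 1.331, -0.223], TCP at [0.213, -0.48, 0.207] pointing down, gripper open.
Joint ranges: [-2.94, 2.94], [-0.97, 2.17], [0.19, 2.56], [-1.23, 4.37], [0.02, 3.11], [-2.88, 2.88]. Speed limits (rad/s): [2.39, 2.39, 3.01, 3.14, 3.14, 3.14].

INTERFACE

Orientations are given as [roll, pitch, yaw] about the fixed x, y, z axes, in that order (R = Rz(yaw) Ry(pitch) Rx(roll)).
In Python, from cell import robot gives the robot as it stands.
- The arm moves only by the tool servo_tool, never from a script. Its argument "increments" is text: rows parted by semicolons, each of 6 numbers parted by spaces: the shift along the tool's x, y, z in cm, then the turn, a rotation vector about the tool's x, y, z in rad. In form: dx dy dz wx wy wz; .... A call has 1 to 20 rows; each row is the pose to reach, as a shift and turn from the pose measured when the call began, along the tool's axes at that moment; what a row does not reach only later rows make up. A row lasts 1/10 s, in which the tool goes at most 50 mm and 8.59 degrees, less where a joint would pass 70% of its speed; a pose out of reach is approached as far as the arm can. A call with a gripper value outside its range is refused whole. "claw" is the closure, from 0 (fully open) to 1 (shut), set as the call begins (left out, the last holds). The fingers move at their own pace and stop on an object; "grip_force" is the grip in N (left out, the last holds). Time passes only in rows, so rows that repeat a pose let the fingers close. It gives the time, the measured TCP pose, the force and the opening at its end, in the units of the state.
- robot.get_state(): the state, without advancing time (a new reading comes with each control period).
- robot.capture(name): name is "scene" or "top"; returns a dict with "img" (384x512x3 uint8, red, green, blue), "depth" (384x512 float32, m along the optical axis (not along the pixel's ray), 0 where there is no reading), "fx", "fy", "cx", "cy" (pixels), "k1" (the pictures are not rectified: a ray, as slopes to the right and down, at radius r is drawn at 1 + k1 r^2 times it, then the intrinsics apply), "world_to_cam" (4x4, takes a point from world to camera coordinates). Camera axes: x right, y down, z forward; pixel columns grow to the right and rows downward; lengths in m; the calibration is good to about 2 mm. A picture is of the moment at which its call begins.
- robot.hand_in(): hands the job in, once; it reports no verdict.
The state is a dict: "time": time; "joint_positions": joint angles; "joint_vel": joint speeds; "joint_efforts": joint torques, N m; "position": TCP position; "tcp_rot": TCP orientation; "force": force on the tool from outside, world axes, zero at the start; "wrist_torque": the same for the moment, N m; "grip_width": finger opening in m.
Only numpy, scipy, OpenCV 4.12 (cv2) and the standard library are available. Lean on these libraries where they do the work, as an engineer would, in place of code of your own. Each camera call takes 0.05 s, during which the arm holds its last target.

TASK

Open the sample pot and put its stopper away: tilt the blue bin forward by the bar on its top, twist the red tapered stopper anticlockwise (seen from above) while it is still seated until it is free of the hooks, then lift it straight out and lower it into the open bin, without dropping it from a height. Let go of it, tip the bin fully shut again with the stopper inside, and leave the other things on the bench undisturbed.

Things in the scene. Friction and masses are not known exactly. Their poses are not given: they have to be found in the camera images.
- pot: Grey metal sample pot bolted to the bench (fixed), without its stopper 116 mm tall; origin at the centre of its underside, z up. Foot disc 124 mm across, body 72 to 80 mm across. Dark hooks at its own +x and -x sides, brass sprung shoes on dark posts at its +y and -y sides; nothing but the stopper is higher than 116 mm or, above the foot, wider than 53 mm from the axis.
- pot_rim (a point): Centre of the socket's mouth, 48 mm across, 95 mm above the pot's underside, in the pot's axes. The hooks' lips reach over the stopper's lugs from 30 to 47 mm off the axis, tops 110 mm above the bench; the shoes jam the stopper at the start. Stop pins end its turning at about 60 degrees.
- stopper: Red stopper, 98 mm tall, 0.11 to 0.23 kg, loose; origin at the centre of the white cone's lower end, z up its axis; seated, the origin is 57 mm above the pot's underside. Cone 38 mm long, 37 to 43 mm across; above it a flange with two lugs along its own x, 76 mm over both. At the start its x lies along the pot's x, lugs under the hooks: it cannot be pulled straight out nor turned clockwise.
- stopper_grip (a point): Centre of the stopper's T-handle bar, 84 mm above its origin, in its axes: 70 mm long (x), 16 mm wide (y), 28 mm tall, its underside 127 mm above the bench when seated.
- stopper_mid (a point): Point on the stopper's axis 45 mm above its origin. Turning takes up to about 0.35 N m for the first 20 degrees, then little; from about 30 degrees anticlockwise of the start the lugs are clear of the hooks. 45 to 50 degrees is right; then it lifts straight out easily, 60 mm to be clear of the pot.
- housing: Grey sheet-metal housing of the bin (fixed), 120 (x) by 210 (y) by 146 mm tall; origin at the centre of its underside, front to its own -x. Its roof covers the bin when shut. The bin's pivot is a line along the housing's y, 54 mm in front of the origin (own x = -54 mm) and 8 mm up.
- bin (a joint): Tilt of the blue bin in rad: 0 fully shut, 1.0 fully tilted forward (towards the housing's -x, end stop). It has friction and stays wherever it is left; 3 to 5 N at the bar moves it. It may start up to 0.15 rad ajar.
- bin_bar (a point): Centre of the round steel bar above the bin's front panel: 12 mm thick, along the housing's y, 98 mm free between its two uprights; when shut 176 mm above and 3 mm in front of the pivot, 38 mm above the upper edge of the 138 mm tall panel. It swings with the bin about the pivot; its axes are the bin's (those of the housing when shut).
- bin_in (a point): Centre of the bin's floor, in the bin's axes (x to the back, z up when shut), 52 mm behind the pivot. Inside 100 mm deep, 184 mm wide; front 138, sides up to 128, back 70 mm tall. Fully open, the front panel is the slope things land on (33 degrees), the mouth seen from above runs from the pivot line to 116 mm in front of it, and the panel's edge is 83 mm above the bench.
- dishes: Bystander: stack of beige culture dishes 60 mm across, 45 mm tall; origin under its centre.
- beaker: Bystander: small clear beaker 55 mm across, 71 mm tall; origin under its centre.
- reagent: Bystander: white bottle with a yellow cap, 68 mm across, 150 mm tall; origin under its centre.
- tape: Bystander: roll of tan tape lying flat, 98 mm across, 25 mm tall; origin under its centre.
- brown: Bystander: brown bottle with a black cap, 64 mm across, 135 mm tall; origin under its centre.
- book: Bystander: black notebook lying flat, 210 by 153 by 16 mm; origin under its centre.
- cup: Bystander: large clear beaker, 90 mm across, 133 mm tall; origin under its centre.
Not all that is in view belongs to the job. Leave any turquoise look-alike of the stopper alone.

How it is judged:
By the outcome, as a careful person would: the job done as asked, in the order asked, and still so for the second after the job is handed in, with the robot touching nothing.
It also fails if it takes over 70 s, if anything falls off the work surface, if the arm or the gripper's body presses on something with over 40 N, if the wrist force passes 120 N, or if a joint passes its speed limit or range.

## Working session

There is one attempt and no reset: what is moved stays moved. The work goes in short steps, Python scripts to look and compute and a tool call to move; the robot and the scene stay as the last step left them, time stands still between calls to the robot, and variables do not carry over. Pictures are saved under pics/ and viewed, and the job is handed in when it is done.

Besides the shell and the picture viewer there is one more tool, called after ">>>" by a JSON object that holds its "name" and its "arguments", one argument or row to a line. servo_tool: Moves the arm, as the interface text tells. Its arguments: {"type":"object","properties":{"increments":{"type":"string"},"claw":{"type":"number"},"grip_force":{"type":"number"}},"required":["increments"]}

```bash
mkdir -p pics; ls
cat > h.py <<'E'
import numpy as np, cv2
from cell import robot
def cap(n,save=None):
    c=robot.capture(n)
    if save: cv2.imwrite('pics/'+save+'.png',cv2.cvtColor(c['img'],cv2.COLOR_RGB2BGR))
    return c
def ray(c,u,v):
    x=(u-c['cx'])/c['fx'];y=(v-c['cy'])/c['fy']
    d=np.array([c['k1'],0,0,0.]);K=np.array([[c['fx'],0,c['cx']],[0,c['fy'],c['cy']],[0,0,1.]])
    p=cv2.undistortPoints(np.array([[[u,v]]],float),K,d)[0,0]
    M=np.linalg.inv(c['world_to_cam']); return M[:3,3],M[:3,:3]@np.array([p[0],p[1],1])
def onz(c,u,v,z):
    o,d=ray(c,u,v); return o+d*(z-o[2])/d[2]
def dep(c,u,v):
    o,d=ray(c,u,v); return o+d*c['depth'][int(v),int(u)]
def proj(c,P):
    M=c['world_to_cam'];K=np.array([[c['fx'],0,c['cx']],[0,c['fy'],c['cy']],[0,0,1.]])
    r=cv2.projectPoints(np.atleast_2d(P).astype(float),cv2.Rodrigues(M[:3,:3])[0],M[:3,3],K,np.array([c['k1'],0,0,0.]))[0]
    return r[:,0]
def cloud(c):
    H,W=c['depth'].shape
    K=np.array([[c['fx'],0,c['cx']],[0,c['fy'],c['cy']],[0,0,1.]])
    uv=np.stack(np.meshgrid(np.arange(W),np.arange(H)),-1).reshape(-1,1,2).astype(float)
    p=cv2.undistortPoints(uv,K,np.array([c['k1'],0,0,0.]))[:,0]
    z=c['depth'].reshape(-1,1); P=np.hstack([p*z,z]); M=np.linalg.inv(c['world_to_cam'])
    return (P@M[:3,:3].T+M[:3,3]).reshape(H,W,3)
E
python3 - <<'E'
from h import *
for n in('scene','top'):
    c=cap(n,n+'0'); print(n,c['fx'],c['k1'],np.linalg.inv(c['world_to_cam']).round(3).tolist(),(c['depth']>0).mean())
print(robot.get_state())
E
```

```text
pics
scene 374.888915692397 0.02658244205104725 [[0.763, -0.475, 0.438, 0.005], [-0.647, -0.559, 0.519, -0.661], [-0.001, -0.679, -0.734, 1.127], [0.0, 0.0, 0.0, 1.0]] 0.9961496988932291
top 361.4320118506867 0.02700844829524619 [[-0.016, -0.995, 0.101, 0.425], [-1.0, 0.017, 0.006, 0.046], [-0.007, -0.101, -0.995, 1.756], [0.0, 0.0, 0.0, 1.0]] 0.9961496988932291
{'time': 0.1, 'joint_positions': array([-1.37540859e+00,  3.13368522e-01,  1.49832368e+00, -3.75243706e-05,
        1.33099435e+00, -2.23399353e-01]), 'joint_vel': array([ 3.55368517e-04, -6.19127952e-05, -1.70082317e-03,  1.87271112e-04,
       -5.44372081e-05,  1.91120837e-03]), 'joint_efforts': array([ 2.14898879e-03, -4.02810931e+01, -2.52643275e+01,  6.94572134e-02,
        3.42495216e-02, -6.76183095e-05]), 'position': array([ 0.21342379, -0.47939503,  0.20614547]), 'tcp_rot': array([-3.14051787e+00, -2.06812137e-04,  4.18795913e-01]), 'force': array([-0.49729296,  0.21747416, -0.25656055]), 'wrist_torque': array([ 0.05393124, -0.0308984 , -0.02326992]), 'grip_width': 0.08773718095443278}
```

View pics/scene0.png

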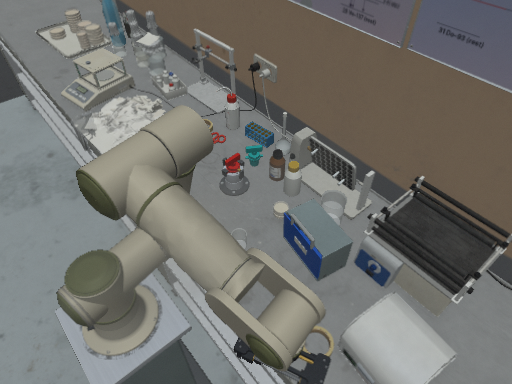

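View pics/top0.png

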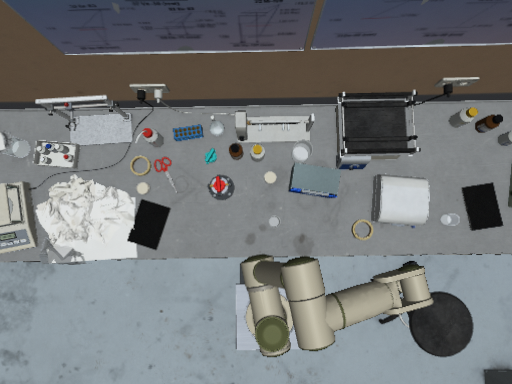

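The scene view shows the stopper at (233,163) and the blue bin at (303,238). In the top view they are at (221,186) and (315,180), with bystanders around them. Next I'll crop and enlarge these areas.

Run:
```python
from h import *
s=cap('scene');t=cap('top')
a=cv2.cvtColor(s['img'],cv2.COLOR_RGB2BGR)[130:290,190:370]
cv2.imwrite('pics/s1.png',cv2.resize(a,None,fx=3.6,fy=3.6,interpolation=cv2.INTER_CUBIC))
a=cv2.cvtColor(t['img'],cv2.COLOR_RGB2BGR)[135:235,190:350]
cv2.imwrite('pics/t1.png',cv2.resize(a,None,fx=5,fy=5,interpolation=cv2.INTER_CUBIC))
for n,c in(('s',s),('t',t)):
    P=cloud(c); hsv=cv2.cvtColor(c['img'],cv2.COLOR_RGB2HSV)
    red=((hsv[...,0]<8)|(hsv[...,0]>172))&(hsv[...,1]>150)&(hsv[...,2]>60)
    m=red&(abs(P[...,1]-0.15)<.3)&(P[...,2]>.08)
    k,lab,st,ce=cv2.connectedComponentsWithStats(m.astype(np.uint8))
    for i in range(1,k):
        if st[i,4]>8:
            q=P[lab==i]; print(n,'red',st[i].tolist(),ce[i].round(1),q.mean(0).round(3),np.percentile(q,[2,98],axis=0).round(3).tolist())
            h=q[q[:,2]>.135]
            if len(h)>5:
                print('  handle',cv2.minAreaRect((h[:,:2]*1000).astype(np.float32)),h[:,2].max())
    blue=(hsv[...,0]>105)&(hsv[...,0]<128)&(hsv[...,1]>140)&(hsv[...,2]>50)
    k,lab,st,ce=cv2.connectedComponentsWithStats(blue.astype(np.uint8))
    for i in range(1,k):
        if st[i,4]>30:
            q=P[lab==i]; print(n,'blue',st[i].tolist(),q.mean(0).round(3),np.percentile(q,[2,98],axis=0).round(3).tolist())
```

```text
s red [225, 153, 15, 19, 184] [232.7 162.4] [0.61  0.216 0.135] [[0.58, 0.199, 0.102], [0.644, 0.23, 0.159]]
  handle ((612.0015869140625, 220.8837432861328), (68.55502319335938, 16.956533432006836), 3.2342724800109863) 0.1610549385269987
s blue [284, 213, 38, 66, 853] [ 0.565 -0.215  0.096] [[0.548, -0.305, 0.015], [0.643, -0.111, 0.149]]
s blue [356, 251, 17, 20, 169] [ 0.695 -0.369  0.06 ] [[0.689, -0.389, 0.026], [0.702, -0.349, 0.093]]
s blue [372, 267, 17, 19, 148] [ 0.696 -0.443  0.053] [[0.69, -0.458, 0.024], [0.703, -0.423, 0.088]]
t red [213, 176, 12, 16, 113] [218.7 184.3] [0.609 0.221 0.134] [[0.578, 0.199, 0.101], [0.64, 0.244, 0.16]]
  handle ((610.2092895507812, 222.1533203125), (66.60311126708984, 16.7077693939209), 6.212466716766357) 0.16296452828426444
t blue [340, 165, 9, 4, 32] [ 0.692 -0.368  0.054] [[0.688, -0.387, 0.029], [0.696, -0.35, 0.085]]
t blue [353, 165, 12, 4, 31] [ 0.69  -0.435  0.059] [[0.681, -0.46, 0.026], [0.696, -0.402, 0.085]]
t blue [289, 188, 12, 5, 42] [ 0.581 -0.128  0.093] [[0.573, -0.156, 0.009], [0.599, -0.102, 0.15]]
```

Run:
```python
import cv2,numpy as np
from h import *
c=robot.capture('top');P=cloud(c)
for v,u in[(150,270)]:pass
m=(P[...,2]>.14)&(P[...,2]<.156)&(P[...,1]<0.05)&(P[...,1]>-.3)&(P[...,0]>.3)&(P[...,0]<.6)
q=P[m];print(len(q),cv2.minAreaRect((q[:,:2]*1000).astype(np.float32)),np.median(q[:,2]))
```

```text
260 ((582.1688232421875, -202.69586181640625), (199.0851287841797, 50.61186599731445), 83.61427307128906) 0.14603208483006402
```

View pics/s1.png

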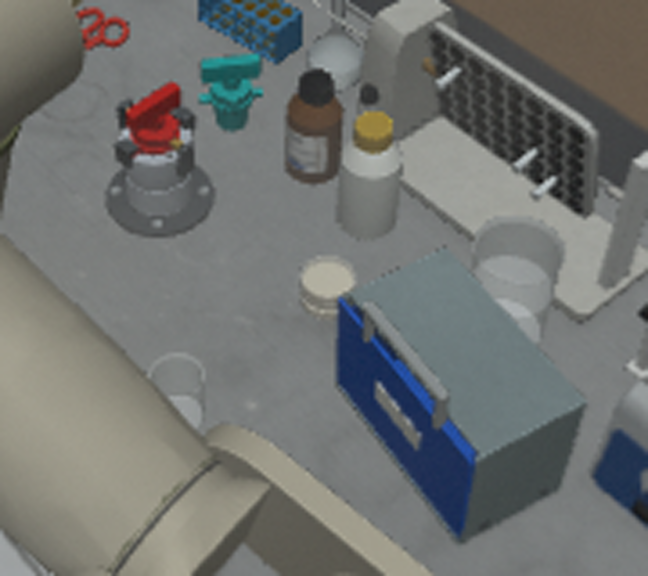

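View pics/t1.png

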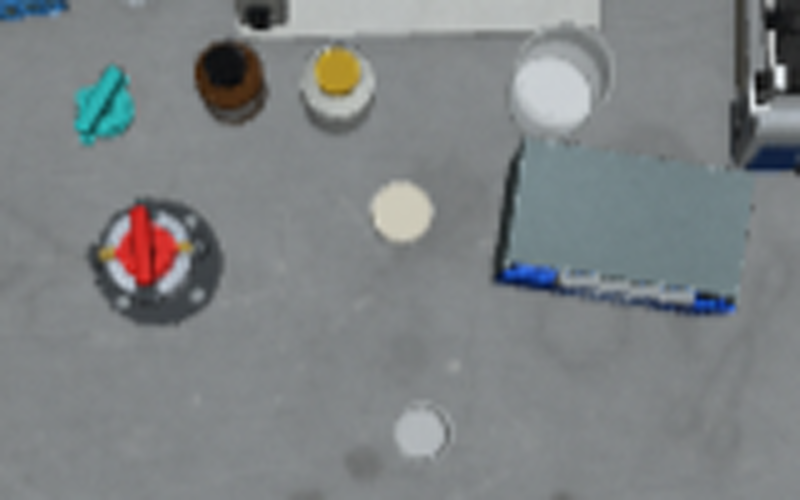

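The red T-handle points roughly along world x. The housing roof is grey-green with the blue panel and steel bar in front of it, and the dishes and cup stand beside it. Next I'll measure the bar, the housing and the bystanders.

```bash
cat > meas.py <<'E'
from h import *
s=cap('scene');t=cap('top')
Ps,Pt=cloud(s),cloud(t)
R=lambda P:(P[...,0]>.42)&(P[...,0]<.72)&(P[...,1]<-0.06)&(P[...,1]>-.345)
for n,P in(('s',Ps),('t',Pt)):
    b=P[R(P)&(P[...,2]>.16)&(P[...,2]<.22)&(P[...,0]<.62)]
    if len(b)>4:
        r=cv2.minAreaRect((b[:,:2]*1000).astype(np.float32));print(n,'bar pts',len(b),b.mean(0).round(4),'zpct',np.percentile(b[:,2],[5,50,95]).round(3),r)
        v=np.linalg.svd(b-b.mean(0))[2][0];print('  dir',v.round(3),'ends',[b[i].round(3).tolist() for i in(b[:,1].argmin(),b[:,1].argmax())])
    r=P[R(P)&(P[...,2]>.138)&(P[...,2]<.154)]
    rr=cv2.minAreaRect((r[:,:2]*1000).astype(np.float32));print(n,'roof',rr,np.median(r[:,2]).round(4))
    print(cv2.boxPoints(rr).round(0).tolist())
# roof by colour contour, both views, cast to plane
for n,c,P in(('s',s,Ps),('t',t,Pt)):
    m=(R(P)&(P[...,2]>.142)&(P[...,2]<.152)).astype(np.uint8)
    m=cv2.morphologyEx(m,cv2.MORPH_CLOSE,np.ones((5,5)))
    cn=max(cv2.findContours(m,0,2)[0],key=cv2.contourArea)[:,0]
    w=np.array([onz(c,u,v,.146)[:2] for u,v in cn])*1000
    print(n,'contour',cv2.minAreaRect(w.astype(np.float32)))
hs=cv2.cvtColor(s['img'],cv2.COLOR_RGB2HSV)
bl=(hs[...,0]>105)&(hs[...,0]<128)&(hs[...,1]>140)&(hs[...,2]>50)&R(Ps)&(Ps[...,2]>.03)&(Ps[...,2]<.13)&(Ps[...,0]<.62)
q=Ps[bl]; ce=np.median(q,0); q=q[np.linalg.norm(q-ce,axis=1)<.15]; n=np.linalg.svd(q-q.mean(0))[2][2]; print('panel',q.mean(0).round(3),'normal',n.round(3))
def comp(P,x,y,r,zmin=.02):
    d=np.hypot(P[...,0]-x,P[...,1]-y)<r
    q=P[d&(P[...,2]>zmin)];return q
for nm,uv in dict(dishes=(270,177),beaker=(275,221),reagent=(258,151),brown=(235,150),cup=(301,152),tape=(353,230),teal=(211,156)).items():
    p=dep(t,*uv); q=comp(Pt,p[0],p[1],.06); print(nm,p.round(3), q.max(0).round(3) if len(q) else '',q.mean(0).round(3) if len(q) else '')
E
python3 meas.py
```

```text
s bar pts 160 [ 0.5623 -0.2089  0.1861] zpct [0.167 0.189 0.193] ((564.1222534179688, -204.09027099609375), (119.68803405761719, 12.18822956085205), 79.56038665771484)
  dir [0.167 0.985 0.034] ends [[0.555, -0.263, 0.168], [0.573, -0.145, 0.188]]
s roof ((626.1160888671875, -213.33070373535156), (211.9107666015625, 132.2386016845703), 80.29550170898438) 0.1476
[[543.0, -307.0], [673.0, -329.0], [709.0, -120.0], [579.0, -98.0]]
t bar pts 79 [ 0.5628 -0.2032  0.1878] zpct [0.183 0.188 0.194] ((562.4523315429688, -216.38037109375), (31.5749454498291, 144.52215576171875), 2.0351438522338867)
  dir [-0.149 -0.989 -0.006] ends [[0.581, -0.288, 0.161], [0.572, -0.144, 0.184]]
t roof ((623.5699462890625, -214.30453491210938), (210.01519775390625, 127.8031997680664), 79.55128479003906) 0.1458
[[542.0, -306.0], [667.0, -329.0], [705.0, -123.0], [580.0, -99.0]]
s contour ((624.545654296875, -213.48678588867188), (212.34092712402344, 131.2279052734375), 79.88355255126953)
t contour ((623.309326171875, -214.0429229736328), (208.88836669921875, 127.03265380859375), 79.75977325439453)
panel [ 0.566 -0.213  0.081] normal [-0.984  0.174 -0.046]
dishes [ 0.649 -0.015  0.048] [0.679 0.014 0.053] [ 0.652 -0.015  0.043]
beaker [ 0.441 -0.036  0.011] [ 0.468 -0.005  0.075] [ 0.441 -0.035  0.062]
reagent [0.756 0.041 0.146] [0.798 0.078 0.158] [0.758 0.045 0.114]
brown [0.765 0.146 0.133] [0.808 0.176 0.141] [0.77  0.144 0.102]
cup [ 0.762 -0.162  0.076] [ 0.813 -0.118  0.142] [ 0.768 -0.164  0.085]
tape [ 0.393 -0.402  0.03 ] [ 0.439 -0.399  0.037] [ 0.396 -0.419  0.026]
teal [0.75  0.263 0.076] [0.785 0.294 0.106] [0.752 0.265 0.073]
```

Housing yaw is about -10.1° and the bin is ajar by about 0.05 rad. The bar centre is near (0.563, -0.205, 0.184). I'll refine the stopper pose and write a planner that expresses targets as tool-frame increments.

```bash
cat >> h.py <<'E'
from scipy.spatial.transform import Rotation as Rn
def go(p,rpy,st=None):
    """increment (cm, rotvec) from measured pose to target"""
    st=st or robot.get_state(); R0=Rn.from_euler('xyz',st['tcp_rot'])
    d=R0.inv().apply(np.array(p)-st['position'])*100; w=(R0.inv()*Rn.from_euler('xyz',rpy)).as_rotvec()
    return np.hstack([d.round(2),w.round(3)])
E
python3 - <<'E'
from h import *
pts={}
for n in('scene','top'):
    c=cap(n);P=cloud(c);hsv=cv2.cvtColor(c['img'],cv2.COLOR_RGB2HSV)
    m=((hsv[...,0]<8)|(hsv[...,0]>172))&(hsv[...,1]>150)&(hsv[...,2]>60)&(np.hypot(P[...,0]-.61,P[...,1]-.22)<.06)
    q=P[m&(P[...,2]>.148)]; cen=q.mean(0); v=np.linalg.svd(q[:,:2]-cen[:2])[2][0]
    print(n,len(q),'top face',cen.round(4),np.percentile(q[:,2],[5,50,95]).round(4),'yaw',np.degrees(np.arctan2(v[1]*np.sign(v[0]),abs(v[0]))).round(1),cv2.minAreaRect((q[:,:2]*1000).astype(np.float32)))
    # ends of the top face by pixel, cast on z=.155
    vv,uu=np.nonzero(m&(P[...,2]>.148)); w=np.array([onz(c,u,v2,.155)[:2] for u,v2 in zip(uu,vv)]); print('  rays',w.mean(0).round(4),cv2.minAreaRect((w*1000).astype(np.float32)))
    # pot foot: centre of dark disc top
    f=(np.hypot(P[...,0]-.61,P[...,1]-.22)<.085)&(P[...,2]>.005)&(P[...,2]<.03)
    g=P[f]; print('  foot',len(g),cv2.minEnclosingCircle((g[:,:2]*1000).astype(np.float32)))
st=robot.get_state()
print(go([.564,-.205,.26],[np.pi,0,np.radians(79.9)],st),go([.564,-.205,.166],[np.pi,0,np.radians(79.9)],st))
E
```

```text
scene 63 top face [0.6116 0.2198 0.1552] [0.15   0.1559 0.1594] yaw 4.8 ((612.1052856445312, 219.9775848388672), (68.42208099365234, 16.83417510986328), 5.211664199829102)
  rays [0.6117 0.2199] ((611.666748046875, 219.681396484375), (70.82611846923828, 20.39113998413086), 7.539707183837891)
  foot 336 ((610.3351440429688, 220.5400390625), 84.20099639892578)
top 52 top face [0.6113 0.2217 0.1547] [0.1497 0.1548 0.1603] yaw 6.2 ((610.4889526367188, 221.6776580810547), (67.82396697998047, 15.154634475708008), 5.867597579956055)
  rays [0.6113 0.2216] ((610.0670776367188, 221.63990783691406), (67.98385620117188, 15.26231861114502), 5.948793411254883)
  foot 214 ((611.491455078125, 218.7351531982422), 83.07134246826172)
[ 43.19  -10.84   -5.34   -0.     -0.     -0.976] [ 43.19  -10.83    4.06   -0.     -0.     -0.976]
```

>>> {"name": "servo_tool", "arguments": {
  "increments": "2 -0.5 -2 0 0 -0.05; 6 -1.5 -4 0 0 -0.15; 10.5 -2.6 -5.34 0 0 -0.29; 15 -3.8 -5.34 0 0 -0.42; 19.5 -4.9 -5.34 0 0 -0.55; 24 -6 -5.34 0 0 -0.68; 28.5 -7.2 -5.34 0 0 -0.8; 33 -8.3 -5.34 0 0 -0.9; 37 -9.3 -5.34 0 0 -0.976; 40.5 -10.2 -5.34 0 0 -0.976; 43.2 -10.84 -5.34 0 0 -0.976; 43.2 -10.84 -5.34 0 0 -0.976; 43.2 -10.84 -5.34 0 0 -0.976; 43.2 -10.84 -5.34 0 0 -0.976; 43.2 -10.84 -5.34 0 0 -0.976",
  "claw": 0.4,
  "grip_force": 10
}}

```text
time: 1.95
position: [0.5634, -0.2058, 0.2602]
tcp_rot: [3.141, 0.0, 1.393]
force: [0.1, -0.1, -0.1]
grip_width: 0.0529
```

Run:
```python
from h import *
st=robot.get_state();print(st['time'],st['joint_positions'].round(3))
s=cap('scene')
a=cv2.cvtColor(s['img'],cv2.COLOR_RGB2BGR)[120:290,230:410]
cv2.imwrite('pics/s2.png',cv2.resize(a,None,fx=3.4,fy=3.4,interpolation=cv2.INTER_CUBIC))
print(go([.563,-.205,.166],[np.pi,0,np.radians(79.9)],st))
```

```text
1.95 [-0.545  0.455  1.157 -0.     1.529 -0.368]
[ 7.00e-02 -6.00e-02  9.42e+00  0.00e+00  0.00e+00 -1.00e-03]
```

View pics/s2.png

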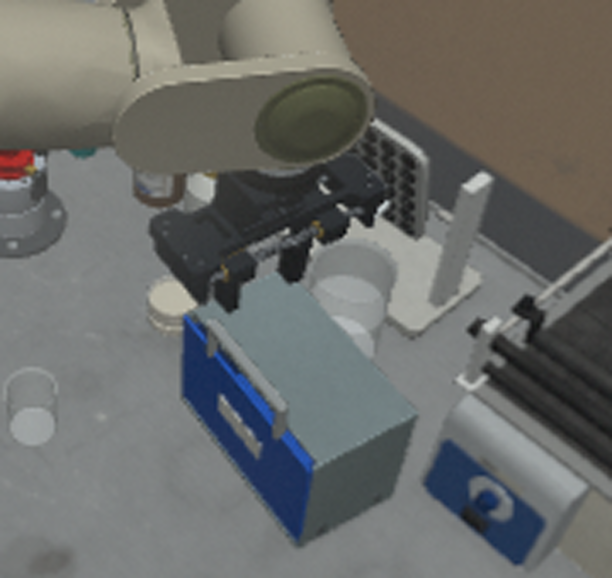

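The gripper is above the bar with its jaws across it, at about (280,270) in the crop. Lowering.

>>> {"name": "servo_tool", "arguments": {
  "increments": "0.05 -0.05 2 0 0 0; 0.05 -0.05 5 0 0 0; 0.05 -0.05 7.5 0 0 0; 0.05 -0.05 9.2 0 0 0; 0.05 -0.05 9.4 0 0 0; 0.05 -0.05 9.4 0 0 0"
}}

```text
time: 2.6
position: [0.563, -0.2055, 0.1668]
tcp_rot: [3.141, 0.0, 1.393]
force: [0.9, -0.4, 0.5]
grip_width: 0.0528
```

>>> {"name": "servo_tool", "arguments": {
  "increments": "0 0 0 0 0 0; 0 0 0 0 0 0; 0 0 0 0 0 0; 0 0 0 0 0 0; 0 0 0 0 0 0; 0 0 0 0 0 0",
  "claw": 1,
  "grip_force": 8
}}

```text
time: 3.2
position: [0.563, -0.2055, 0.1668]
tcp_rot: [3.141, 0.0, 1.393]
force: [0.3, -0.0, 0.1]
grip_width: 0.0071
```

Run:
```python
from h import *
st=robot.get_state();print(st['position'],st['force'],st['grip_width'])
P=cloud(cap('scene','s3'))
# arc: bar about pivot
yaw=np.radians(-10.1);X=np.array([np.cos(yaw),np.sin(yaw),0])
piv=np.array([.5748,-.2052,.008])
off=st['position']-piv; print('tcp in bin frame x,z',(off@X).round(4),off[2].round(4))
```

```text
[ 0.56303599 -0.20551281  0.16680946] [ 0.31947568 -0.0129125   0.0650145 ] 0.007124801388841511
tcp in bin frame x,z -0.0115 0.1588
```

>>> {"name": "servo_tool", "arguments": {
  "increments": "0 0 0 0 0 0; 0 0 0 0 0 0"
}}

```text
time: 3.45
position: [0.563, -0.2055, 0.1667]
tcp_rot: [3.141, 0.0, 1.393]
force: [0.3, 0.0, 0.1]
grip_width: 0.0005
```

Run:
```python
from h import *
s=cap('scene');t=cap('top')
a=cv2.cvtColor(s['img'],cv2.COLOR_RGB2BGR)[150:250,250:370]
cv2.imwrite('pics/s4.png',cv2.resize(a,None,fx=5,fy=5,interpolation=cv2.INTER_CUBIC))
a=cv2.cvtColor(t['img'],cv2.COLOR_RGB2BGR)[150:210,270:350]
cv2.imwrite('pics/t4.png',cv2.resize(a,None,fx=7,fy=7,interpolation=cv2.INTER_CUBIC))
```

```text
(no output)
```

View pics/s4.png

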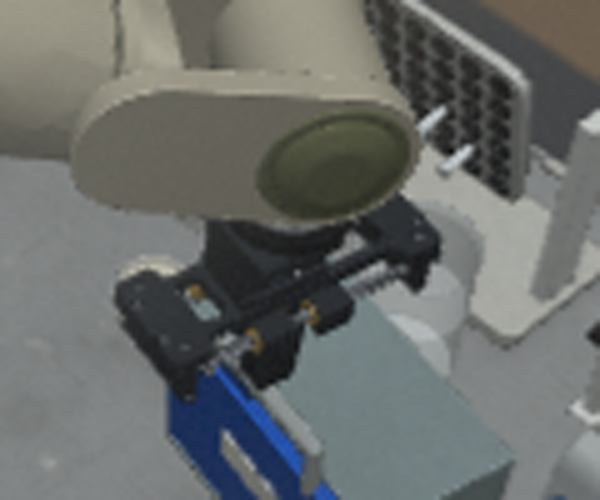

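View pics/t4.png

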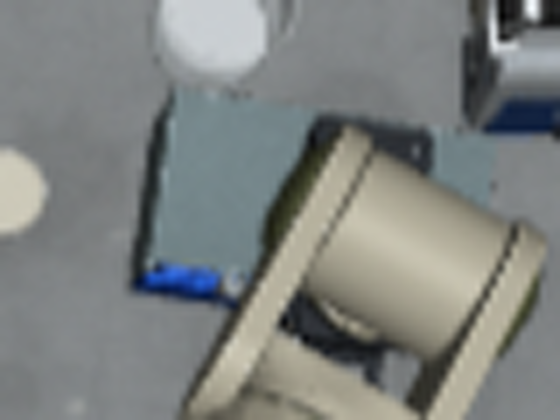

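Run:
```python
from h import *
s=cap('scene');P=cloud(s)
print(s['depth'][213:245:4,295:320:3].round(3))
for v in range(216,250,4):
    print(v,[(u,P[v,u].round(3).tolist()) for u in range(292,316,4)])
print('tcp px',proj(s,[[.563,-.2055,.1667],[.563,-.205,.184]]))
print(s['depth'].shape, dep(s,300,230))
```

```text
[[1.055 1.052 1.068 1.079 1.083 1.088 1.085 1.086 1.099]
 [1.192 1.098 1.072 1.068 1.074 1.133 1.25  1.247 1.251]
 [1.073 1.144 1.122 1.083 1.142 1.237 1.239 1.238 1.236]
 [1.228 1.225 1.137 1.152 1.158 1.222 1.225 1.227 1.227]
 [1.225 1.222 1.217 1.164 1.219 1.218 1.215 1.215 1.216]
 [1.245 1.218 1.201 1.208 1.155 1.204 1.205 1.202 1.205]
 [1.261 1.232 1.214 1.192 1.202 1.142 1.193 1.191 1.195]
 [1.272 1.245 1.225 1.2   1.184 1.343 1.14  1.186 1.189]]
216 [(292, [0.499, -0.217, 0.307]), (296, [0.602, -0.141, 0.151]), (300, [0.53, -0.219, 0.284]), (304, [0.535, -0.229, 0.289]), (308, [0.546, -0.236, 0.286]), (312, [0.643, -0.176, 0.151])]
220 [(292, [0.491, -0.225, 0.303]), (296, [0.512, -0.221, 0.282]), (300, [0.548, -0.206, 0.237]), (304, [0.533, -0.233, 0.276]), (308, [0.572, -0.217, 0.228]), (312, [0.632, -0.187, 0.149])]
224 [(292, [0.573, -0.153, 0.144]), (296, [0.634, -0.118, 0.058]), (300, [0.549, -0.207, 0.218]), (304, [0.562, -0.212, 0.212]), (308, [0.575, -0.217, 0.206]), (312, [0.623, -0.196, 0.145])]
228 [(292, [0.576, -0.153, 0.12]), (296, [0.571, -0.174, 0.146]), (300,
[... 480 characters left out ...]
-0.249, 0.188])]
240 [(292, [0.576, -0.158, 0.057]), (296, [0.573, -0.179, 0.082]), (300, [0.566, -0.201, 0.112]), (304, [0.56, -0.222, 0.14]), (308, [0.641, -0.177, 0.017]), (312, [0.552, -0.259, 0.188])]
244 [(292, [0.576, -0.16, 0.035]), (296, [0.571, -0.182, 0.064]), (300, [0.565, -0.204, 0.093]), (304, [0.562, -0.224, 0.118]), (308, [0.557, -0.243, 0.143]), (312, [0.552, -0.261, 0.169])]
248 [(292, [0.579, -0.16, 0.006]), (296, [0.573, -0.183, 0.038]), (300, [0.565, -0.207, 0.074]), (304, [0.562, -0.226, 0.098]), (308, [0.557, -0.245, 0.124]), (312, [0.554, -0.263, 0.147])]
tcp px [[301.5510685  231.31303412]
 [301.88346802 227.90756464]]
(384, 512) [ 0.64971221 -0.12677694  0.017319  ]
```

Run:
```python
from h import *
c=cap('scene');X=np.array([np.cos(-.1763),np.sin(-.1763),0]);Y=np.array([.1754,.9845,0])
T=np.array([.563,-.2055,.1667])
im=cv2.cvtColor(c['img'],cv2.COLOR_RGB2BGR);u0,v0,f=280,190,12
a=cv2.resize(im[v0:v0+50,u0:u0+60],None,fx=f,fy=f,interpolation=cv2.INTER_NEAREST)
def d(P,col):
    p=(proj(c,P)[0]-[u0,v0]+.5)*f; cv2.circle(a,tuple(int(x) for x in p),4,col,-1)
d(T,(0,255,255));d(T+[0,0,.019],(0,255,0));d(T+[0,0,.064],(255,0,255))
B=np.array([.563,-.205,.184])
for y in(-.049,.049): d(B+Y*y,(0,0,255))
cv2.imwrite('pics/z5.png',a)
st=robot.get_state(); print(st['position'],st['tcp_rot'],st['joint_positions'].round(3))
P=cloud(c)
g=P[(P[...,2]>.195)&(P[...,2]<.225)&(abs(P[...,0]-.56)<.06)&(abs(P[...,1]+.205)<.06)];print(len(g)); q=g-T; print(np.c_[q@X,q@Y,g[:,2]].round(3))
```

```text
[ 0.56303815 -0.20550219  0.16676828] [3.14113372e+00 2.08366786e-04 1.39296526e+00] [-0.545  0.507  1.319 -0.     1.315 -0.367]
47
[[ 0.016 -0.009  0.224]
 [-0.014  0.007  0.221]
 [ 0.006 -0.007  0.224]
 [ 0.009 -0.009  0.224]
 [ 0.013 -0.008  0.22 ]
 [-0.013  0.007  0.215]
 [-0.015 -0.     0.225]
 [-0.001 -0.007  0.223]
 [ 0.002 -0.008  0.222]
 [ 0.006 -0.008  0.22 ]
 [ 0.007 -0.012  0.223]
 [ 0.014 -0.008  0.214]
 [-0.013  0.006  0.211]
 [-0.014  0.001  0.218]
 [-0.014 -0.004  0.222]
 [-0.003 -0.005  0.217]
 [-0.001 -0.007  0.218]
 [ 0.002 -0.008  0.217]
 [ 0.006 -0.008  0.214]
 [ 0.009 -0.009  0.213]
 [ 0.014 -0.008  0.209]
 [-0.011  0.004  0.207]
 [-0.014 -0.005  0.219]
 [-0.014 -0.009  0.224]
 [-0.011 -0.01   0.223]
 [-0.005 -0.008  0.216]
 [-0.    -0.007  0.213]
 [ 0.004 -0.007  0.21 ]
 [ 0.006 -0.009  0.21 ]
 [ 0.009 -0.01   0.209]
 [ 0.016 -0.007  0.203]
 [-0.013  0.     0.208]
 [-0.014 -0.005  0.214]
 [-0.014 -0.009  0.219]
 [-0.009 -0.009  0.215]
 [-0.004 -0.008  0.211]
 [-0.    -0.007  0.208]
 [ 0.006 -0.005  0.202]
 [ 0.009 -0.006  0.2  ]
 [ 0.011 -0.009  0.203]
 [-0.013 -0.005  0.208]
 [-0.012 -0.009  0.212]
 [-0.008 -0.009  0.21 ]
 [-0.004 -0.008  0.205]
 [-0.    -0.008  0.204]
 [-0.013 -0.01   0.21 ]
 [-0.009 -0.01   0.207]]
```

View pics/z5.png

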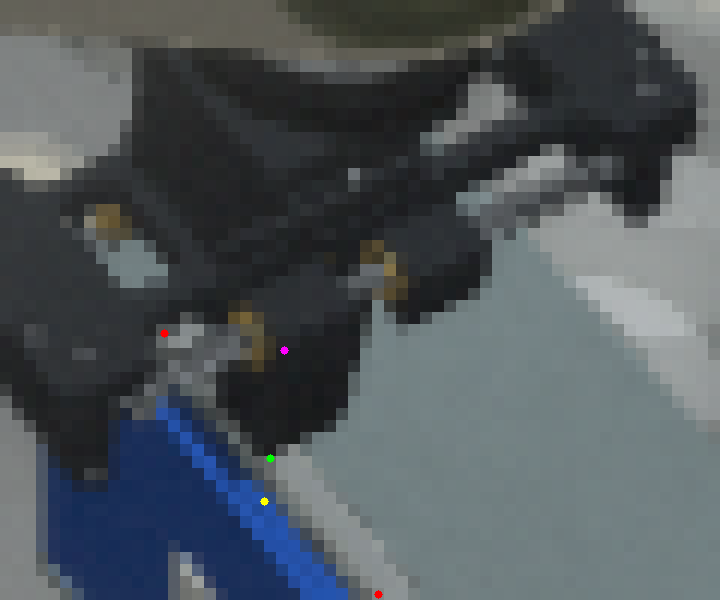

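Run:
```python
from h import *
c=cap('scene');P=cloud(c);X=np.array([np.cos(-.1763),np.sin(-.1763),0]);Y=np.array([.1754,.9845,0])
T=np.array([.563,-.2055,.1667])
q=P-T
for v in range(204,233,2):
    print(v,[(u,(q[v,u]@X*1000).round().astype(int),(q[v,u]@Y*1000).round().astype(int),(P[v,u,2]*1000).round().astype(int)) for u in (282,286,288,300,304,308,316,320)])
```

```text
204 [(282, np.int64(67), np.int64(211), np.int64(47)), (286, np.int64(-54), np.int64(21), np.int64(310)), (288, np.int64(-48), np.int64(19), np.int64(308)), (300, np.int64(-38), np.int64(-22), np.int64(344)), (304, np.int64(-33), np.int64(-33), np.int64(351)), (308, np.int64(-4), np.int64(-17), np.int64(319)), (316, np.int64(22), np.int64(-21), np.int64(307)), (320, np.int64(35), np.int64(-24), np.int64(303))]
206 [(282, np.int64(-67), np.int64(21), np.int64(309)), (286, np.int64(-56), np.int64(17), np.int64(306)), (288, np.int64(-49), np.int64(17), np.int64(302)), (300, np.int64(-35), np.int64(-20), np.int64(331)), (304, np.int64(-19), np.int64(-18), np.int64(320)), (308, np.int64(-6), np.int64(-20), np.int64(315)), (316, np.int64(22), np.int64(-22), np.int64(300)), (320, np.int64(123), np.int64(66), np.int64(149))]
208 [(282, np.int64(-71), np.int64(15), np.int64(309)), (286, np.int64(70), np.int64(187), np.int64(46)), (288, np.int64(-49), np.int64(16), np.int64(294)), (300, np.int64(-34), np.int64(-19), np.int64(321)), (304, np.int64(-21), np.int64(-21), np.int64(315)), (308, np.i
[... 4374 characters left out ...]
 (288, np.int64(5), np.int64(77), np.int64(81)), (300, np.int64(71), np.int64(92), np.int64(18)), (304, np.int64(-3), np.int64(-14), np.int64(192)), (308, np.int64(32), np.int64(6), np.int64(145)), (316, np.int64(54), np.int64(-7), np.int64(145)), (320, np.int64(64), np.int64(-14), np.int64(147))]
232 [(282, np.int64(16), np.int64(127), np.int64(3)), (286, np.int64(4), np.int64(86), np.int64(59)), (288, np.int64(6), np.int64(77), np.int64(68)), (300, np.int64(4), np.int64(12), np.int64(146)), (304, np.int64(-3), np.int64(-15), np.int64(183)), (308, np.int64(2), np.int64(-27), np.int64(194)), (316, np.int64(48), np.int64(-14), np.int64(147)), (320, np.int64(59), np.int64(-21), np.int64(147))]
```

The depth data settles it. The visible fingertips end at z≈0.199 and the gripper body starts at ≈0.262, about 32 mm above where the state reading puts them; x and y agree. The fingers therefore closed just above the bar and touched nothing. I'll open again, step down and check visually.

>>> {"name": "servo_tool", "arguments": {
  "increments": "0 0 0 0 0 0; 0 0 0 0 0 0; 0 0 0 0 0 0; 0 0 0 0 0 0; 0 0 0 0 0 0",
  "claw": 0.4
}}

```text
time: 4.2
position: [0.563, -0.2055, 0.1668]
tcp_rot: [3.141, 0.0, 1.393]
force: [0.2, -0.6, -0.1]
grip_width: 0.0384
```

>>> {"name": "servo_tool", "arguments": {
  "increments": "0 0 1 0 0 0; 0 0 2 0 0 0; 0 0 2.6 0 0 0; 0 0 3 0 0 0; 0 0 3.1 0 0 0; 0 0 3.1 0 0 0"
}}

```text
time: 4.8
position: [0.5631, -0.2055, 0.1357]
tcp_rot: [3.141, 0.0, 1.393]
force: [-1.3, 0.3, -0.1]
grip_width: 0.0523
```

```bash
cat > z.py <<'E'
import sys
from h import *
n,u0,v0,w,h,f,o=sys.argv[1:];u0,v0,w,h,f=map(int,(u0,v0,w,h,f))
c=cap(n);im=cv2.cvtColor(c['img'],cv2.COLOR_RGB2BGR)
cv2.imwrite('pics/%s.png'%o,cv2.resize(im[v0:v0+h,u0:u0+w],None,fx=f,fy=f,interpolation=cv2.INTER_CUBIC))
E
python3 z.py scene 270 190 60 60 10 z6; python3 -c "
from h import *
s=robot.get_state();print(s['time'],s['force'],s['position'],s['grip_width'])"
```

```text
4.85 [-0.806302    0.51388313  0.22786266] [ 0.56315921 -0.20554039  0.13595715] 0.05272317796123601
```

View pics/z6.png

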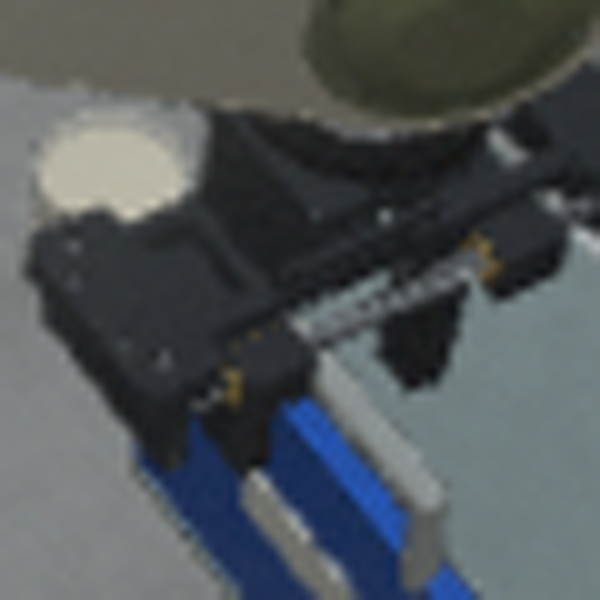

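The fingers now straddle the bar, with the front finger at (250,440) and the rear at (415,360) in the crop. Closing.

>>> {"name": "servo_tool", "arguments": {
  "increments": "0 0 0 0 0 0; 0 0 0 0 0 0; 0 0 0 0 0 0; 0 0 0 0 0 0; 0 0 0 0 0 0; 0 0 0 0 0 0; 0 0 0 0 0 0",
  "claw": 1,
  "grip_force": 10
}}

```text
time: 5.55
position: [0.5632, -0.2056, 0.136]
tcp_rot: [3.14, 0.0, 1.393]
force: [0.4, 0.0, -0.6]
grip_width: 0.0111
```

Run:
```python
from h import *
st=robot.get_state();print(st['position'],st['grip_width'],st['force'])
yaw=np.radians(-10.1);X=np.array([np.cos(yaw),np.sin(yaw),0])
R0=Rn.from_euler('xyz',st['tcp_rot'])
piv=np.array([.5748,-.2052,.008])
a0=np.arctan2(-((st['position']-piv)@X)-.003,.176);a0=.05
bx=lambda a:-(.003*np.cos(a)+.176*np.sin(a)); bz=lambda a:.176*np.cos(a)-.003*np.sin(a)
for a in np.linspace(a0,1.0,15)[1:]:
    d=X*(bx(a)-bx(a0))+np.array([0,0,bz(a)-bz(a0)])
    print(round(a,3),(R0.inv().apply(d)*100).round(2))
```

```text
[ 0.5632472  -0.20559789  0.13602955] 0.011069398373516458 [ 0.43493571  0.01691811 -0.58335606]
0.118 [-0.   -1.19  0.12]
0.186 [-0.   -2.37  0.32]
0.254 [-0.01 -3.53  0.6 ]
0.321 [-0.01 -4.67  0.95]
0.389 [-0.01 -5.78  1.39]
0.457 [-0.01 -6.86  1.9 ]
0.525 [-0.01 -7.9   2.47]
0.593 [-0.01 -8.91  3.12]
0.661 [-0.01 -9.86  3.84]
0.729 [ -0.02 -10.77   4.62]
0.796 [ -0.02 -11.62   5.46]
0.864 [ -0.02 -12.41   6.35]
0.932 [ -0.02 -13.14   7.3 ]
1.0 [ -0.02 -13.8    8.29]
```

>>> {"name": "servo_tool", "arguments": {
  "increments": "0 -0.6 0.05 0 0 0; 0 -1.2 0.12 0 0 0; 0 -2.37 0.32 0 0 0; 0 -3.5 0.6 0 0 0; 0 -4.67 0.95 0 0 0; 0 -5.8 1.4 0 0 0; 0 -6.85 1.9 0 0 0; 0 -6.85 1.9 0 0 0"
}}

```text
time: 6.35
position: [0.4942, -0.1932, 0.1167]
tcp_rot: [-3.14, 0.0, 1.393]
force: [-1.5, -0.1, 2.0]
grip_width: 0.0115
```

```bash
python3 z.py scene 250 180 80 80 8 z7; python3 -c "
from h import *
s=robot.get_state();print(s['time'],s['force'],s['position'],s['grip_width'])"
```

```text
6.4 [-3.84633509 -0.22880956  4.26487499] [ 0.4947349  -0.19327875  0.1170154 ] 0.011449612937019902
```

View pics/z7.png

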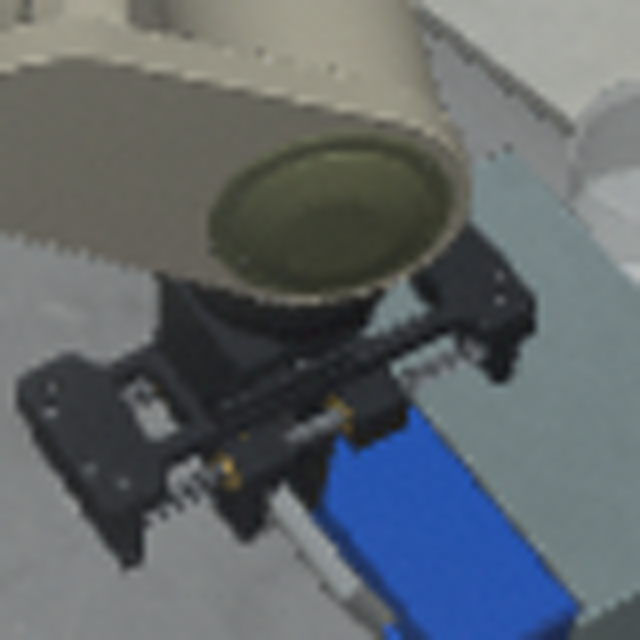

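The bin is tilting with the bar still gripped at about (290,510) in the crop. Continuing along the arc to the end stop.

>>> {"name": "servo_tool", "arguments": {
  "increments": "0 -1.04 0.57 0 0 0; 0 -2.05 1.22 0 0 0; 0 -3 1.94 0 0 0; 0 -3.91 2.72 0 0 0; 0 -4.76 3.56 0 0 0; 0 -5.55 4.45 0 0 0; 0 -6.28 5.4 0 0 0; 0 -6.94 6.4 0 0 0; 0 -7.1 6.6 0 0 0; 0 -7.1 6.6 0 0 0; 0 -7.1 6.6 0 0 0"
}}

```text
time: 7.5
position: [0.4274, -0.1815, 0.0523]
tcp_rot: [3.136, 0.001, 1.392]
force: [10.7, 1.7, 2.7]
grip_width: 0.0114
```

```bash
python3 z.py scene 230 180 100 100 6 z8; python3 -c "
from h import *
s=robot.get_state();print(s['time'],s['force'],s['position'],s['grip_width'])"
```

```text
7.55 [9.75969767 1.19992307 2.07419018] [ 0.42738343 -0.1814922   0.05226236] 0.011497634127491467
```

View pics/z8.png

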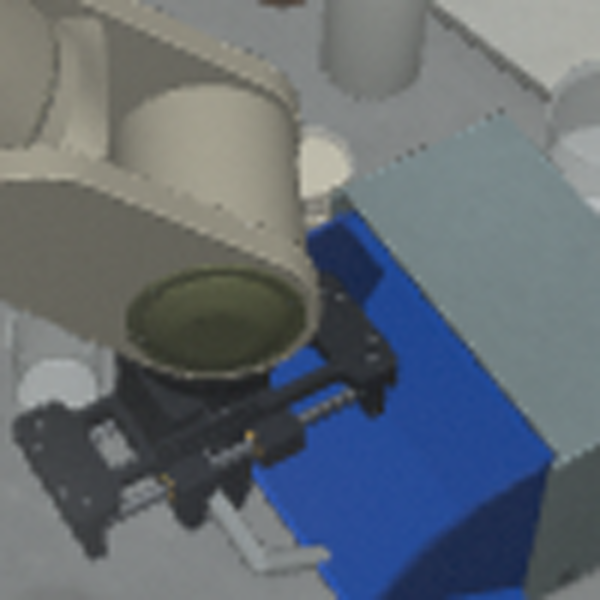

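The bin is against its end stop, with 10 N at the tool and the open trough visible. I'll release with a small opening and rise.

>>> {"name": "servo_tool", "arguments": {
  "increments": "0 0.1 0 0 0 0; 0 0.1 0 0 0 0; 0 0.1 0 0 0 0; 0 0.1 -2 0 0 0; 0 0.1 -6 0 0 0; 0 0.1 -10 0 0 0; 0 0.1 -14 0 0 0; 0 0.1 -18 0 0 0; 0 0.1 -20 0 0 0; 0 0.1 -20 0 0 0; 0 0.1 -20 0 0 0",
  "claw": 0.7
}}

```text
time: 8.65
position: [0.427, -0.181, 0.2512]
tcp_rot: [3.138, 0.001, 1.392]
force: [0.9, -0.2, -0.9]
grip_width: 0.0267
```

Run:
```python
from h import *
st=robot.get_state();print(st['position'],st['joint_positions'].round(3))
print(go([.6112,.2207,.25],[np.pi,0,np.radians(5.5)],st))
```

```text
[ 0.42703197 -0.18101033  0.25122011] [-6.550e-01  1.430e-01  1.595e+00  1.000e-03  1.400e+00 -4.770e-01]
[ 4.280e+01  1.098e+01  1.300e-01  4.000e-03 -2.000e-03  1.296e+00]
```

>>> {"name": "servo_tool", "arguments": {
  "increments": "2 0.5 0.1 0 0 0.05; 6 1.5 0.1 0 0 0.17; 10.5 2.7 0.1 0 0 0.3; 15 3.9 0.1 0 0 0.44; 19.5 5 0.1 0 0 0.57; 24 6.2 0.1 0 0 0.7; 28.5 7.3 0.1 0 0 0.84; 33 8.5 0.1 0 0 0.97; 37 9.5 0.1 0 0 1.1; 40.5 10.4 0.1 0 0 1.23; 42.8 11 0.1 0 0 1.296; 42.8 11 0.1 0 0 1.296; 42.8 11 0.1 0 0 1.296; 42.8 11 0.1 0 0 1.296; 42.8 11 0.1 0 0 1.296",
  "claw": 0.3
}}

```text
time: 10.15
position: [0.6112, 0.2196, 0.2503]
tcp_rot: [3.14, -0.003, 0.095]
force: [0.1, 0.5, -0.3]
grip_width: 0.0617
```

```bash
python3 z.py scene 180 90 110 110 6 z9; python3 z.py top 190 140 160 100 5 t9;python3 - <<'E'
from h import *
st=robot.get_state();print(st['position'],st['joint_positions'].round(3))
c=cap('scene');P=cloud(c);T=st['position'];q=P-T
m=(np.abs(q[...,0])<.07)&(abs(q[...,1])<.07)&(q[...,2]>-.02)&(q[...,2]<.06)
g=q[m];print(len(g), np.percentile(g[:,2],[0,1,5]) if len(g) else '', g[g[:,2].argsort()[:15]].round(3))
# open-bin check: bar and panel
X=np.array([np.cos(-.1763),np.sin(-.1763),0]);Y=np.array([.1754,.9845,0]);piv=np.array([.5748,-.2052,.008])
b=P-piv;bx=b@X;by=b@Y;bz=b[...,2]
m=(bx<-.125)&(bx>-.175)&(abs(by)<.06)&(bz>.07)&(bz<.13);print('bar',m.sum(),np.c_[bx,by,bz][...] .shape if 0 else (bx[m].mean(),by[m].min(),by[m].max(),bz[m].mean()))
m=(bx<-.03)&(bx>-.11)&(abs(by)<.07)&(bz>-.02)&(bz<.09);A=np.polyfit(-bx[m],bz[m],1);print('panel slope',np.degrees(np.arctan(A[0])),A[1],m.sum())
m=(abs(by)<.09)&(bz>.12)&(bz<.15)&(bx<.12);print('roof front x',np.percentile(bx[m],[0.5,2,98]),m.sum(), 'by', )
m=(bz>.13)&(bz<.145)&(bx>-.02)&(bx<.12)&(abs(by)<.13);print(by[m].min(),by[m].max())
E
```

```text
[0.61131666 0.21983297 0.25054599] [ 0.166  0.58   0.988 -0.002  1.57   1.641]
69 [0.03247532 0.03277131 0.03426137] [[-0.001  0.034  0.032]
 [-0.01   0.034  0.033]
 [ 0.005  0.036  0.033]
 [-0.003 -0.033  0.034]
 [-0.008  0.037  0.035]
 [ 0.    -0.041  0.037]
 [ 0.004  0.029  0.037]
 [ 0.009 -0.041  0.037]
 [-0.013  0.036  0.038]
 [-0.002  0.033  0.038]
 [-0.008  0.03   0.038]
 [ 0.014 -0.04   0.038]
 [-0.01   0.039  0.039]
 [ 0.004  0.034  0.039]
 [ 0.006  0.031  0.04 ]]
bar 164 (np.float64(-0.1459416240450879), np.float64(-0.059692774789764515), np.float64(0.05901324117656519), np.float64(0.09683968470984132))
panel slope -0.768066327859759 0.037497862118821786 823
roof front x [-0.6605737  -0.60221627  0.11214334] 1754 by
-0.10550849677635521 0.10725947084947753
```

View pics/z9.png

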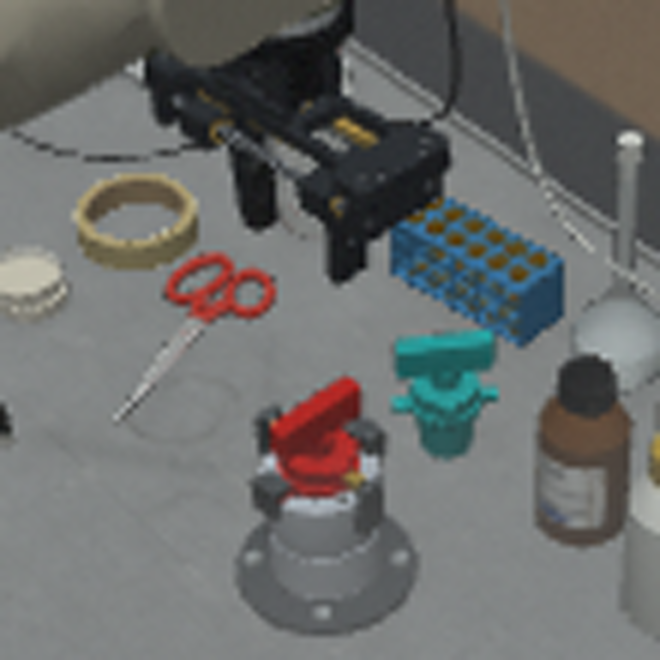

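View pics/t9.png

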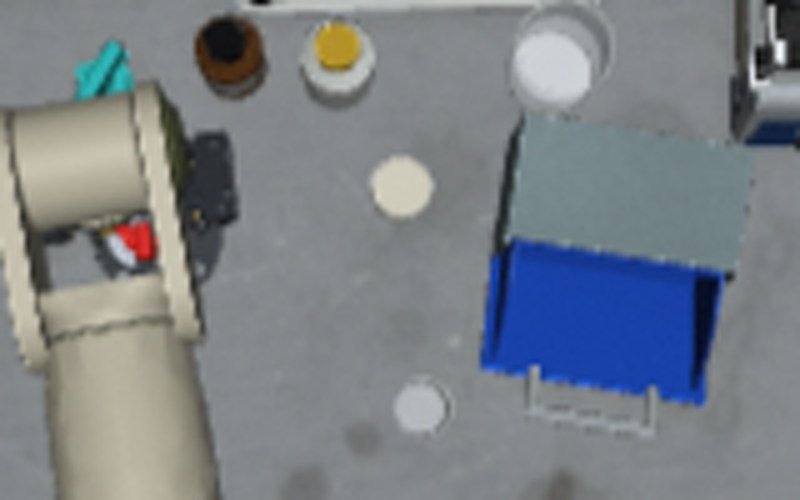

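The bin is fully open, as seen in the top view at (600,320) in the crop, and the bystanders haven't moved. The z offset of the tips is confirmed at +32.5 mm: they read 0.0325 above the TCP. The gripper is over the handle, so I'll descend in two stages.

>>> {"name": "servo_tool", "arguments": {
  "increments": "0 -0.09 3 0 0 0; 0 -0.09 7 0 0 0; 0 -0.09 10.5 0 0 0; 0 -0.09 12 0 0 0; 0 -0.09 12 0 0 0"
}}

```text
time: 10.8
position: [0.6106, 0.2202, 0.1283]
tcp_rot: [3.14, 0.001, 0.095]
force: [-0.2, -0.2, -0.2]
grip_width: 0.0617
```

```bash
python3 z.py scene 200 120 70 80 8 z10
python3 - <<'E'
from h import *
st=robot.get_state();print(st['position'],st['force'],go([.6112,.2207,.090],[np.pi,0,np.radians(5.5)],st))
E
```

```text
[0.6115232  0.22047897 0.13037511] [0.50887651 0.02073005 0.90090149] [-4.00e-02 -3.00e-02  4.04e+00  2.00e-03 -3.00e-03 -1.00e-03]
```

View pics/z10.png

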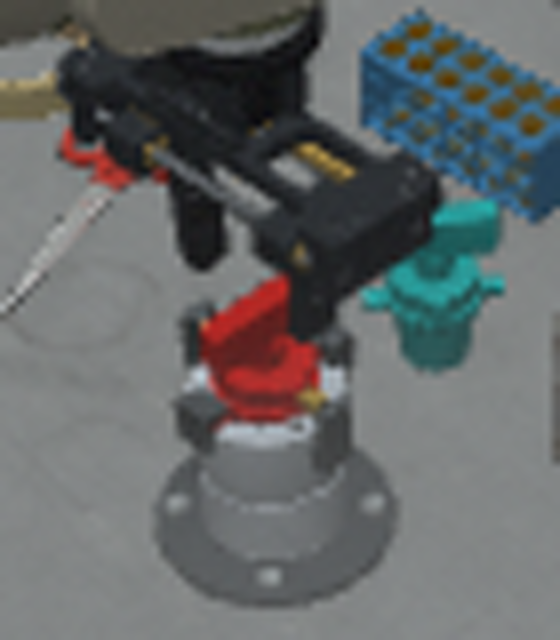

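The fingers straddle the red handle, at (205,250) and (315,310) in the crop. Going down the last 4 cm and closing.

>>> {"name": "servo_tool", "arguments": {
  "increments": "0 0 1.5 0 0 0; 0 0 3 0 0 0; 0 0 3.9 0 0 0; 0 0 4 0 0 0; 0 0 4 0 0 0; 0 0 4 0 0 0"
}}

```text
time: 11.45
position: [0.6122, 0.2205, 0.0915]
tcp_rot: [3.14, -0.004, 0.095]
force: [0.2, 0.4, -0.3]
grip_width: 0.062
```

>>> {"name": "servo_tool", "arguments": {
  "increments": "0 0 0 0 0 0; 0 0 0 0 0 0; 0 0 0 0 0 0; 0 0 0 0 0 0; 0 0 0 0 0 0; 0 0 0 0 0 0; 0 0 0 0 0 0; 0 0 0 0 0 0",
  "claw": 1,
  "grip_force": 15
}}

```text
time: 12.25
position: [0.612, 0.2213, 0.0917]
tcp_rot: [3.141, -0.005, 0.096]
force: [-0.4, 4.8, 0.6]
grip_width: 0.0188
```

```bash
python3 z.py scene 200 120 70 80 8 z11
python3 - <<'E'
from h import *
st=robot.get_state();print(st['time'],st['position'],st['tcp_rot'],st['force'],st['wrist_torque'])
E
```

```text
12.3 [0.61204116 0.22132428 0.09164716] [ 3.14119186 -0.00471858  0.09570962] [-1.06972613  5.65740427  0.04115905] [0.92354997 0.10599002 0.00447252]
```

View pics/z11.png

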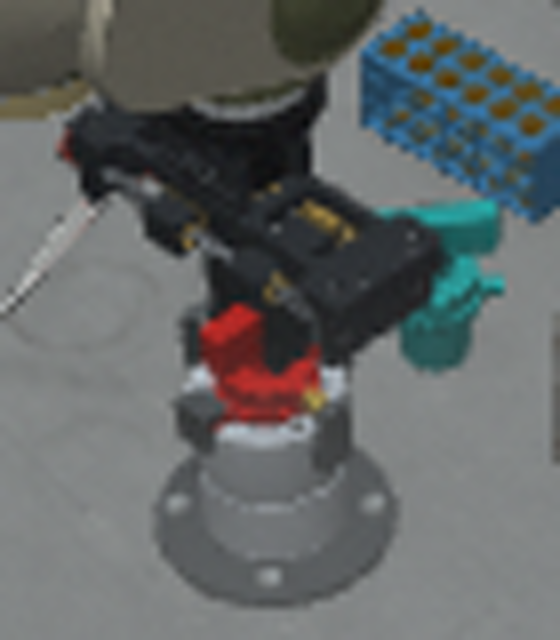

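>>> {"name": "servo_tool", "arguments": {
  "increments": "0 -0.07 0 0 0 0; 0 -0.14 0 0 0 0; 0 -0.14 0 0 0 0; 0 -0.14 0 0 0 0"
}}

```text
time: 12.7
position: [0.612, 0.2225, 0.0916]
tcp_rot: [3.141, -0.005, 0.096]
force: [0.3, 0.3, 0.1]
grip_width: 0.0189
```

>>> {"name": "servo_tool", "arguments": {
  "increments": "0 0 0 0 0 0; 0 0 0 0 0 0; 0 0 0 0 0 0",
  "grip_force": 60
}}

```text
time: 13.0
position: [0.6119, 0.2224, 0.0916]
tcp_rot: [3.141, -0.005, 0.095]
force: [-0.3, -0.2, 0.9]
grip_width: 0.017
```

Run:
```python
from h import *
st=robot.get_state();print(st['time'],st['position'],st['tcp_rot'],st['force'],st['wrist_torque'],st['grip_width'])
```

```text
13.0 [0.6119488  0.22240562 0.09161373] [ 3.14076935 -0.00457089  0.09549257] [-0.3122561  -0.19176728  0.94613876] [0.14178823 0.06209921 0.02530171] 0.01698547098630085
```

Gripped cleanly at 17 mm with almost no residual force. Twisting anticlockwise, which is negative about tool z.

>>> {"name": "servo_tool", "arguments": {
  "increments": "0 0 0 0 0 -0.05; 0 0 0 0 0 -0.1; 0 0 0 0 0 -0.16; 0 0 0 0 0 -0.22; 0 0 0 0 0 -0.28; 0 0 0 0 0 -0.34; 0 0 0 0 0 -0.4; 0 0 0 0 0 -0.4"
}}

```text
time: 13.8
position: [0.6119, 0.2223, 0.0915]
tcp_rot: [3.139, -0.004, 0.496]
force: [-0.6, 0.2, -0.5]
grip_width: 0.0171
```

Run:
```python
from h import *
st=robot.get_state();print(st['time'],st['position'],st['tcp_rot'],st['force'],st['wrist_torque'],st['grip_width'])
```

```text
13.8 [0.61194193 0.22227037 0.09151444] [ 3.13892274 -0.00367434  0.49601519] [-0.61549174  0.17667404 -0.47169596] [ 0.03754641  0.04338108 -0.0095448 ] 0.017109556471130674
```

>>> {"name": "servo_tool", "arguments": {
  "increments": "0 0 0 0 0 -0.07; 0 0 0 0 0 -0.15; 0 0 0 0 0 -0.23; 0 0 0 0 0 -0.31; 0 0 0 0 0 -0.39; 0 0 0 0 0 -0.43; 0 0 0 0 0 -0.43"
}}

```text
time: 14.5
position: [0.6119, 0.2222, 0.0915]
tcp_rot: [3.138, -0.002, 0.925]
force: [0.3, 0.6, 0.8]
grip_width: 0.017
```

```bash
python3 z.py scene 200 120 70 80 8 z12
python3 - <<'E'
from h import *
st=robot.get_state();print(st['time'],st['position'],st['tcp_rot'],st['force'],st['wrist_torque'],st['grip_width'])
E
```

```text
14.55 [0.61194334 0.22219341 0.09153105] [ 3.13755679e+00 -2.11473221e-03  9.23890557e-01] [ 0.06946126 -0.87909943  0.01417096] [0.0798199  0.01445052 0.03567036] 0.016860680315321612
```

View pics/z12.png

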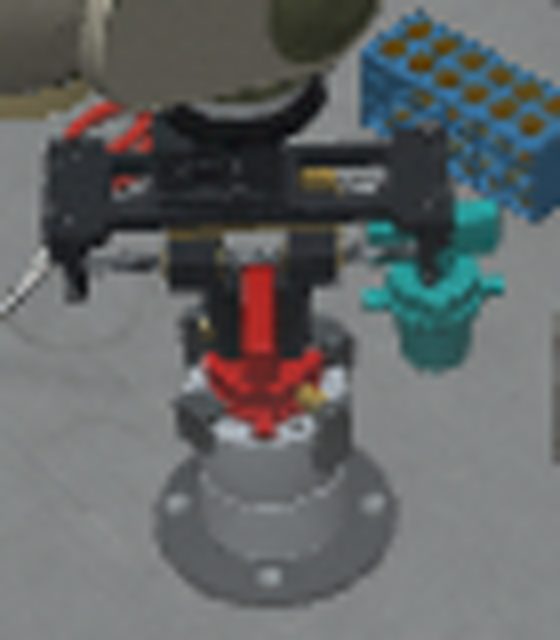

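The stopper has turned about 47.5° and a lug now points at the camera, at (265,400) in the crop. Lifting gently.

>>> {"name": "servo_tool", "arguments": {
  "increments": "0 0 -0.3 0 0 0; 0 0 -0.8 0 0 0; 0 0 -1.5 0 0 0; 0 0 -2.5 0 0 0; 0 0 -4 0 0 0; 0 0 -5.5 0 0 0; 0 0 -7 0 0 0; 0 0 -8.5 0 0 0; 0 0 -10 0 0 0; 0 0 -12 0 0 0; 0 0 -14 0 0 0; 0 0 -14 0 0 0"
}}

```text
time: 15.75
position: [0.6122, 0.2225, 0.2352]
tcp_rot: [3.133, -0.007, 0.924]
force: [0.0, -0.0, -1.6]
grip_width: 0.017
```

```bash
python3 z.py scene 190 90 80 90 7 z13
python3 - <<'E'
from h import *
st=robot.get_state();print(st['time'],st['position'],st['tcp_rot'],st['force'],st['grip_width'])
th=.6; yaw=np.radians(-10.1)
X=np.array([np.cos(yaw),np.sin(yaw),0]);Y=np.array([-np.sin(yaw),np.cos(yaw),0]);Z=np.array([0,0,1.])
piv=np.array([.5748,-.2052,.008])
# tool x along stopper x (x'), tool z down; tool upright with yaw=-10.1: y=-Y
R0=np.c_[X,-Y,-Z]
def pose(cx,cz,th,side=0):
    A=-np.sin(th)*X+np.cos(th)*Z   # stopper axis up
    xx=np.cos(th)*X+np.sin(th)*Z
    R=np.c_[xx,-Y,-A]
    # tip is 65 above origin along axis (handle centre 84, grasp pt 19 behind tip)
    p=piv+[0,0,-.008]+X*cx+Z*cz+A*H
    return p-[0,0,.0325],Rn.from_matrix(R).as_euler('xyz')
H=.091+.0325-.057+.0005; print('H',H)
for nm,a in dict(above=(-.06,.20,0.),abovetilt=(-.06,.20,.6),mid=(-.04,.10,.6),low=(-.027,.055,.6)).items():
    p,r=pose(*a); print(nm,p.round(3),r.round(3),go(p,r,st))
E
```

```text
15.8 [0.61170586 0.22237334 0.23290265] [ 3.13560516 -0.00418926  0.92370309] [-1.09889875 -0.38556804 -2.93030724] 0.016904563138399414
H 0.067
above [ 0.516 -0.195  0.234] [ 3.142  0.    -0.176] [-3.906e+01  1.749e+01 -2.200e-01  3.000e-03 -7.000e-03  1.100e+00]
abovetilt [ 0.478 -0.188  0.223] [ 3.142 -0.6   -0.176] [-40.78   14.11    0.92   -0.326   0.531   1.066]
mid [ 0.498 -0.192  0.123] [ 3.142 -0.6   -0.176] [-39.91   15.83   10.94   -0.326   0.531   1.066]
low [ 0.511 -0.194  0.078] [ 3.142 -0.6   -0.176] [-39.34   16.96   15.45   -0.326   0.531   1.066]
```

View pics/z13.png

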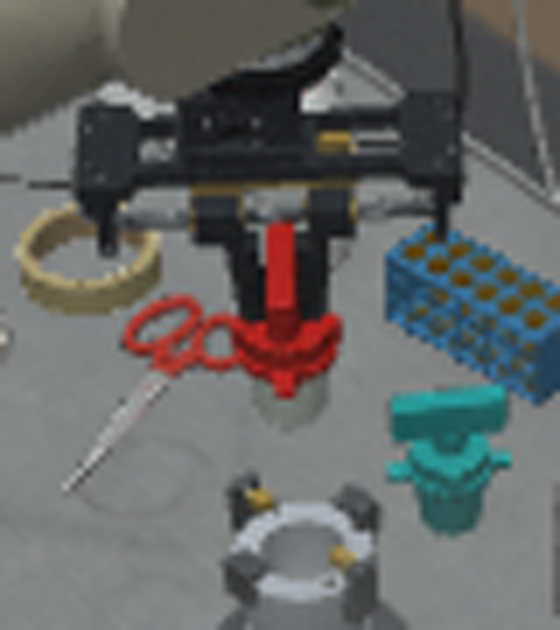

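The stopper is out and held upright above the pot. Carrying it to above the bin.

>>> {"name": "servo_tool", "arguments": {
  "increments": "-1.5 0.7 -0.2 0 0 0.06; -5 2.2 -0.2 0 0 0.16; -9 4 -0.2 0 0 0.28; -13 5.8 -0.2 0 0 0.4; -17 7.6 -0.2 0 0 0.52; -21 9.4 -0.2 0 0 0.64; -25 11.2 -0.2 0 0 0.76; -29 13 -0.2 0 0 0.88; -33 14.8 -0.2 0 0 1; -36 16.1 -0.2 0 0 1.08; -38 17 -0.2 0 0 1.1; -39 17.5 -0.2 0 0 1.1; -39 17.5 -0.2 0 0 1.1; -39 17.5 -0.2 0 0 1.1"
}}

```text
time: 17.2
position: [0.5163, -0.1934, 0.2339]
tcp_rot: [-3.14, -0.007, -0.175]
force: [0.1, -0.3, -1.3]
grip_width: 0.0172
```

```bash
python3 z.py scene 210 130 120 120 5 z14
python3 - <<'E'
from h import *
st=robot.get_state();print(st['time'],st['position'],st['tcp_rot'],st['force'],st['joint_positions'].round(3))
R=Rn.from_euler('xyz',st['tcp_rot'])
print(go(st['position']+np.array([0,0,.03]),[np.pi,-.6,-.176],st))
E
```

```text
17.25 [ 0.51641115 -0.19314875  0.23411255] [-3.14019044 -0.00688271 -0.17471994] [-0.09232442 -0.33945097 -1.29225989] [-0.573  0.349  1.376  0.004  1.411  1.172]
[ 2.00e-02 -0.00e+00 -3.00e+00 -2.00e-03  5.93e-01  1.00e-03]
```

View pics/z14.png

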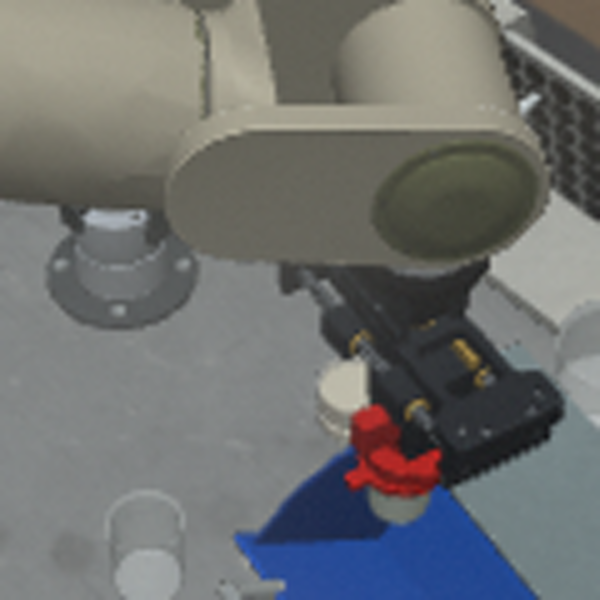

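>>> {"name": "servo_tool", "arguments": {
  "increments": "-1 0 -1 0 0.08 0; -2 0 -2 0 0.18 0; -3 0 -3 0 0.28 0; -4 0 -3 0 0.38 0; -4 0 -3 0 0.48 0; -4 0 -3 0 0.56 0; -4 0 -3 0 0.593 0; -4 0 -3 0 0.593 0; -4 0 -3 0 0.593 0; -4 0 -3 0 0.593 0"
}}

```text
time: 18.25
position: [0.4772, -0.1859, 0.264]
tcp_rot: [-3.14, -0.599, -0.175]
force: [-0.4, 0.3, -1.0]
grip_width: 0.0169
```

```bash
python3 z.py scene 210 130 120 120 5 z15
python3 - <<'E'
from h import *
st=robot.get_state();print(st['time'],st['position'],st['tcp_rot'],st['force'],st['joint_positions'].round(3))
T=st['position'];R=Rn.from_euler('xyz',st['tcp_rot']);
for n in('scene','top'):
    c=cap(n,n+'15');P=cloud(c);hsv=cv2.cvtColor(c['img'],cv2.COLOR_RGB2HSV)
    m=((hsv[...,0]<8)|(hsv[...,0]>172))&(hsv[...,1]>140)&(hsv[...,2]>40)&(np.linalg.norm(P-T,axis=-1)<.12)
    q=R.inv().apply(P[m]-T); print(n,len(q)); 
    if len(q): print(np.percentile(q,[1,5,50,95,99],axis=0).round(4))
    # dark gripper fingers
    d=(hsv[...,2]<60)&(np.linalg.norm(P-T,axis=-1)<.15); g=R.inv().apply(P[d]-T)
    print(' dark', len(g), np.percentile(g[:,2],[90,95,99]) if len(g) else '', g.mean(0))
E
```

```text
18.3 [ 0.47718804 -0.18595273  0.26399141] [-3.14004452 -0.59950154 -0.17464089] [ 0.25199655 -0.3334528  -1.43544982] [-0.789 -0.076  1.917  0.452  0.845  0.731]
scene 81
[[ 0.0183 -0.0045 -0.0636]
 [ 0.0201 -0.0028 -0.0625]
 [ 0.0284  0.0057 -0.0239]
 [ 0.0369  0.0162 -0.0076]
 [ 0.0387  0.0176 -0.004 ]]
 dark 265 [-0.1028961  -0.10051578 -0.09756019] [ 0.00378226  0.04177352 -0.12145098]
top 122
[[-0.0183 -0.0264 -0.1088]
 [-0.0067 -0.0215 -0.0647]
 [ 0.0163 -0.0035 -0.0391]
 [ 0.0347  0.016  -0.0096]
 [ 0.0365  0.0204 -0.0061]]
 dark 220 [-0.07090074 -0.05484356 -0.04384965] [ 0.01579595  0.0002303  -0.11834946]
```

View pics/z15.png

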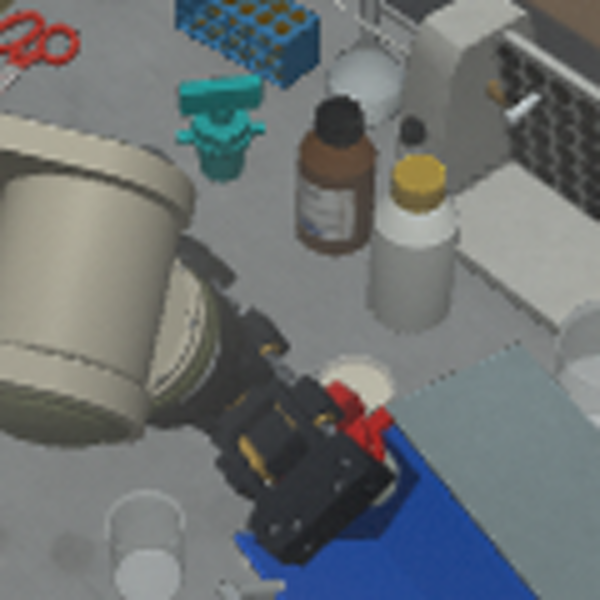

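Measured in the tool frame while tilted, the red stopper spans z from -0.064 to -0.005 and its lugs reach x = +0.038. The offset is therefore along the tool axis: the real fingertips are 32.5 mm short of the reported TCP. It is not a world-z offset. I'll plan the lowering with that.

```bash
cat > low.py <<'E'
from h import *
st=robot.get_state();yaw=np.radians(-10.1)
X=np.array([np.cos(yaw),np.sin(yaw),0]);Y=np.array([-np.sin(yaw),np.cos(yaw),0]);Z=np.array([0,0,1.])
piv=np.array([.5748,-.2052,0])
R=Rn.from_euler('xyz',st['tcp_rot']).as_matrix();A=-R[:,2]
o=st['position']-A*.0345; print(st['time'],'origin in bin frame',((o-piv)@X).round(4),((o-piv)@Y).round(4),o[2].round(4),'F',st['force'].round(1),'w',st['grip_width'],'rot',st['tcp_rot'].round(3))
def tgt(cx,cy,cz): 
    p=piv+X*cx+Y*cy+Z*cz; return (R.T@(p-o)*100).round(2)
E
python3 - <<'E'
from low import *
for a in [(-.045,0,.15),(-.035,0,.09),(-.032,0,.062),(-.032,0,.052),(-.032,0,.044)]: print(a,tgt(*a))
E
```

```text
18.4 origin in bin frame -0.0801 0.0018 0.2354 F [-0.1  0.5 -1.4] w 0.017409836972806545 rot [-3.14  -0.599 -0.175]
(-0.045, 0, 0.15) [-1.92  0.2   9.03]
(-0.035, 0, 0.09) [-4.48  0.21 14.55]
(-0.032, 0, 0.062) [-5.81  0.21 17.03]
(-0.032, 0, 0.052) [-6.37  0.21 17.85]
(-0.032, 0, 0.044) [-6.83  0.21 18.51]
```

>>> {"name": "servo_tool", "arguments": {
  "increments": "-0.4 0.05 2 0 0 0; -1 0.1 5 0 0 0; -1.9 0.2 9 0 0 0; -2.9 0.2 11.3 0 0 0; -3.9 0.2 13.3 0 0 0; -4.5 0.2 14.5 0 0 0; -5.1 0.2 15.8 0 0 0; -5.8 0.2 17 0 0 0; -5.8 0.2 17 0 0 0; -5.8 0.2 17 0 0 0"
}}

```text
time: 19.4
position: [0.5243, -0.1962, 0.091]
tcp_rot: [-3.14, -0.599, -0.175]
force: [0.5, -0.0, -1.8]
grip_width: 0.017
```

```bash
python3 z.py scene 220 160 100 100 6 z16;python3 z.py top 270 150 80 80 7 t16
python3 - <<'E'
from low import *
for a in [(-.032,0,.057),(-.032,0,.052),(-.032,0,.044)]: print(a,tgt(*a))
E
```

```text
19.5 origin in bin frame -0.0316 -0.0001 0.0631 F [ 0.1 -0.3 -1.2] w 0.01720861386124675 rot [-3.141 -0.601 -0.175]
(-0.032, 0, 0.057) [-0.38 -0.    0.49]
(-0.032, 0, 0.052) [-0.66 -0.    0.9 ]
(-0.032, 0, 0.044) [-1.11 -0.    1.56]
```

View pics/z16.png

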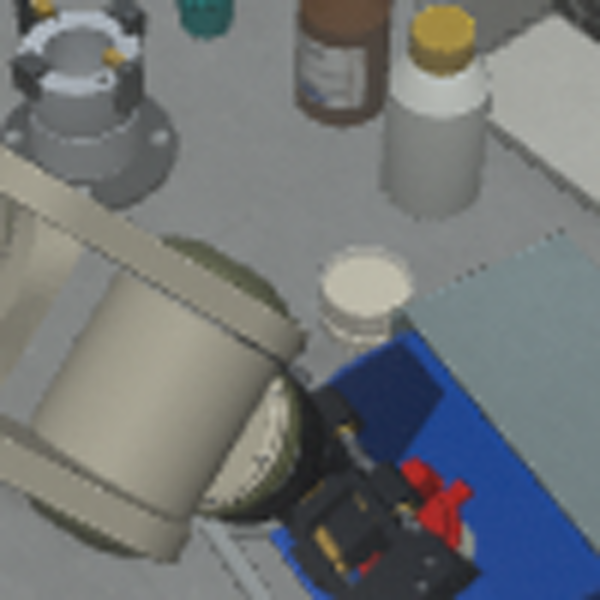

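View pics/t16.png

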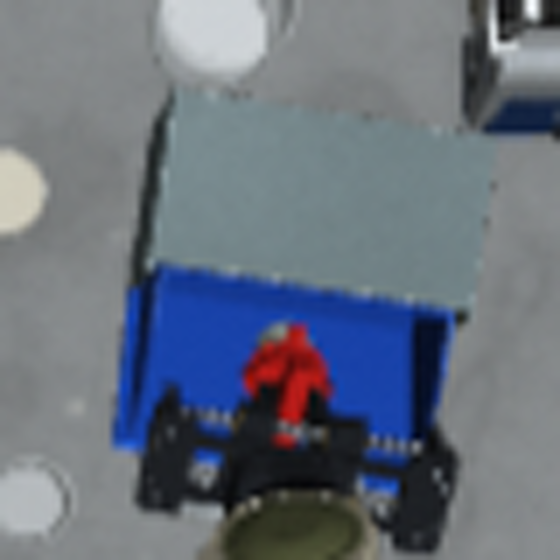

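The stopper is inside the trough, at (290,370) in the top crop, with no contact yet. Lowering slowly.

>>> {"name": "servo_tool", "arguments": {
  "increments": "-0.2 0 0.25 0 0 0; -0.4 0 0.5 0 0 0; -0.5 0 0.7 0 0 0; -0.66 0 0.9 0 0 0; -0.66 0 0.9 0 0 0"
}}

```text
time: 20.0
position: [0.5241, -0.1963, 0.0803]
tcp_rot: [-3.141, -0.601, -0.175]
force: [0.6, 0.5, -1.4]
grip_width: 0.017
```

Run:
```python
from low import *
print(st['wrist_torque'])
for a in [(-.032,0,.048),(-.032,0,.044),(-.032,0,.04)]: print(a,tgt(*a))
```

```text
20.0 origin in bin frame -0.0319 -0.0001 0.0518 F [ 0.6  0.5 -1.4] w 0.01697991435758446 rot [-3.141 -0.601 -0.175]
[0.14094472 0.28578893 0.0277002 ]
(-0.032, 0, 0.048) [-0.22 -0.01  0.31]
(-0.032, 0, 0.044) [-0.45 -0.01  0.64]
(-0.032, 0, 0.04) [-0.67 -0.01  0.97]
```

>>> {"name": "servo_tool", "arguments": {
  "increments": "-0.1 0 0.15 0 0 0; -0.22 0 0.31 0 0 0; -0.22 0 0.31 0 0 0"
}}

```text
time: 20.3
position: [0.5259, -0.1975, 0.0789]
tcp_rot: [3.141, -0.606, -0.174]
force: [3.5, 2.2, 12.2]
grip_width: 0.0171
```

>>> {"name": "servo_tool", "arguments": {
  "increments": "-0.1 0 0.15 0 0 0; -0.22 0 0.31 0 0 0; -0.22 0 0.31 0 0 0"
}}

```text
time: 20.6
position: [0.5279, -0.1988, 0.0777]
tcp_rot: [3.138, -0.612, -0.174]
force: [3.1, 0.1, 12.5]
grip_width: 0.0169
```

Run:
```python
from low import *
print(st['wrist_torque'])
```

```text
20.6 origin in bin frame -0.0275 -0.002 0.0494 F [ 3.1  0.1 12.5] w 0.01694273008728523 rot [ 3.138 -0.612 -0.174]
[ 0.16501483 -1.26401205  0.14783007]
```

Contact with the slope at about 12 N. I'll ease off slightly and release.

>>> {"name": "servo_tool", "arguments": {
  "increments": "0.08 0 -0.12 0 0 0; 0.08 0 -0.12 0 0 0"
}}

```text
time: 20.8
position: [0.5279, -0.1989, 0.0792]
tcp_rot: [3.138, -0.612, -0.174]
force: [-0.8, -0.6, -2.9]
grip_width: 0.017
```

>>> {"name": "servo_tool", "arguments": {
  "increments": "0 0 0 0 0 0; 0 0 0 0 0 0; 0 0 0 0 0 0; 0 0 0 0 0 0; 0 0 0 0 0 0; 0 0 0 0 0 0",
  "claw": 0.5,
  "grip_force": 15
}}

```text
time: 21.4
position: [0.5279, -0.1989, 0.0792]
tcp_rot: [3.138, -0.612, -0.174]
force: [-0.1, 0.8, 0.0]
grip_width: 0.0437
```

>>> {"name": "servo_tool", "arguments": {
  "increments": "0 0 -1 0 0 0; 0 0 -3 0 0 0; 0 0 -6 0 0 0; 0 0 -9 0 0 0; 0 0 -12 0 0 0; 0 0 -15 0 0 0; 0 0 -16 0 0 0; 0 0 -16 0 0 0"
}}

```text
time: 22.2
position: [0.4376, -0.1828, 0.2111]
tcp_rot: [3.136, -0.614, -0.173]
force: [-0.2, -0.7, -0.5]
grip_width: 0.0441
```

```bash
python3 z.py scene 220 160 100 100 6 z17;python3 z.py top 270 150 80 80 7 t17
python3 - <<'E'
from low import *
print(st['position'],st['joint_positions'].round(3))
E
```

```text
22.3 origin in bin frame -0.1192 -0.0016 0.181 F [ 0.  -0.2  0.3] w 0.04398084500629687 rot [ 3.139 -0.611 -0.174]
[ 0.4376414  -0.18235418  0.2092825 ] [-0.876 -0.113  2.107  0.576  0.741  0.519]
```

View pics/z17.png

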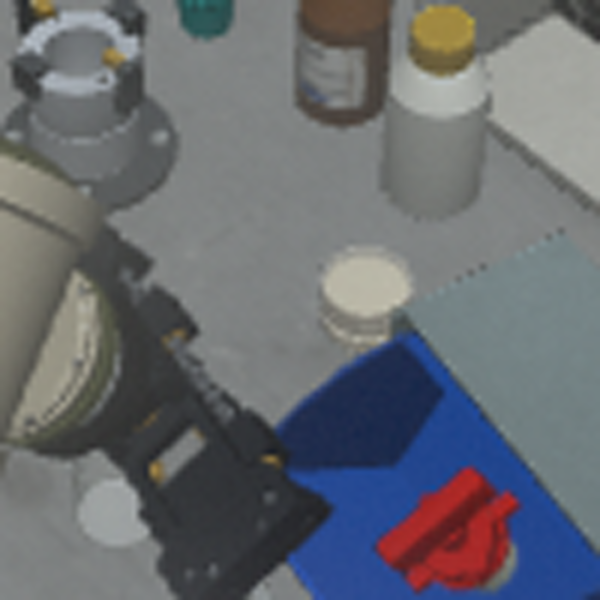

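View pics/t17.png

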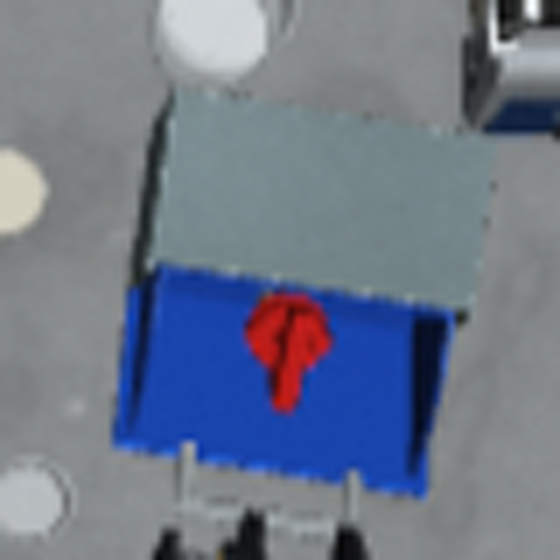

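The stopper lies in the trough, at (285,350) in the top crop, leaning on the front panel. The bystanders are unmoved. I'll reorient to grip the bar again.

Run:
```python
from h import *
st=robot.get_state()
g=go([.428,-.1815,.26],[np.pi,0,1.392],st);print(g)
print(go([.428,-.1815,.30],[np.pi,0,1.392],st))
for f in np.linspace(0,1,13)[1:]: print((g*f).round(2))
```

```text
[ 2.12   0.1   -4.71   0.479 -0.477 -1.514]
[ 4.41   0.11  -7.98   0.479 -0.477 -1.514]
[ 0.18  0.01 -0.39  0.04 -0.04 -0.13]
[ 0.35  0.02 -0.78  0.08 -0.08 -0.25]
[ 0.53  0.02 -1.18  0.12 -0.12 -0.38]
[ 0.71  0.03 -1.57  0.16 -0.16 -0.5 ]
[ 0.88  0.04 -1.96  0.2  -0.2  -0.63]
[ 1.06  0.05 -2.36  0.24 -0.24 -0.76]
[ 1.24  0.06 -2.75  0.28 -0.28 -0.88]
[ 1.41  0.07 -3.14  0.32 -0.32 -1.01]
[ 1.59  0.08 -3.53  0.36 -0.36 -1.14]
[ 1.77  0.08 -3.92  0.4  -0.4  -1.26]
[ 1.94  0.09 -4.32  0.44 -0.44 -1.39]
[ 2.12  0.1  -4.71  0.48 -0.48 -1.51]
```

Lift first to state z≈0.30, then rotate.

>>> {"name": "servo_tool", "arguments": {
  "increments": "1.5 0 -2.7 0.02 -0.02 -0.06; 3.2 0 -5.8 0.06 -0.06 -0.18; 4.4 0.1 -8 0.1 -0.1 -0.31; 4.4 0.1 -8 0.14 -0.14 -0.44; 4.4 0.1 -8 0.18 -0.18 -0.57; 4.4 0.1 -8 0.22 -0.22 -0.7; 4.4 0.1 -8 0.26 -0.26 -0.82; 4.4 0.1 -8 0.3 -0.3 -0.95; 4.4 0.1 -8 0.34 -0.34 -1.07; 4.4 0.1 -8 0.38 -0.38 -1.2; 4.4 0.1 -8 0.42 -0.42 -1.33; 4.4 0.1 -8 0.46 -0.46 -1.45; 4.4 0.1 -8 0.479 -0.477 -1.514; 4.4 0.1 -8 0.479 -0.477 -1.514; 4.4 0.1 -8 0.479 -0.477 -1.514; 4.4 0.1 -8 0.479 -0.477 -1.514",
  "claw": 0.65
}}

```text
time: 23.9
position: [0.4279, -0.1814, 0.2995]
tcp_rot: [3.141, -0.001, 1.391]
force: [-0.4, -0.8, -0.4]
grip_width: 0.0307
```

```bash
python3 - <<'E'
from h import *
st=robot.get_state();print(st['time'],st['position'],st['tcp_rot'],st['grip_width'],st['joint_positions'].round(2))
for z in(.11,.055): print(go([.428,-.1815,z],[np.pi,0,1.392],st))
c=cap('scene');P=cloud(c)
X=np.array([np.cos(-.1763),np.sin(-.1763),0]);Y=np.array([.1754,.9845,0]);piv=np.array([.5748,-.2052,0])
b=P-piv;bx=b@X;by=b@Y;bz=b[...,2]
m=(bx<-.13)&(bx>-.17)&(abs(by)<.06)&(bz>.095)&(bz<.115);print('bar',m.sum(),bx[m].mean(),bz[m].mean(),by[m].min(),by[m].max())
T=st['position']-piv;print('tcp',T@X,T@Y)
E
python3 z.py scene 220 160 100 100 6 z18
```

```text
23.9 [ 0.42788982 -0.18143215  0.29947363] [ 3.14149832e+00 -8.12084272e-04  1.39066363e+00] 0.030728748556370474 [-0.65  0.13  1.49  0.    1.52 -0.47]
[-2.000e-02  1.000e-02  1.895e+01  0.000e+00 -1.000e-03 -1.000e-03]
[-2.000e-02  1.000e-02  2.445e+01  0.000e+00 -1.000e-03 -1.000e-03]
bar 150 -0.14760323316932736 0.10558739306046985 -0.05990805324970696 0.05861361107752691
tcp -0.14880157552668696 -0.002368598924635703
```

View pics/z18.png

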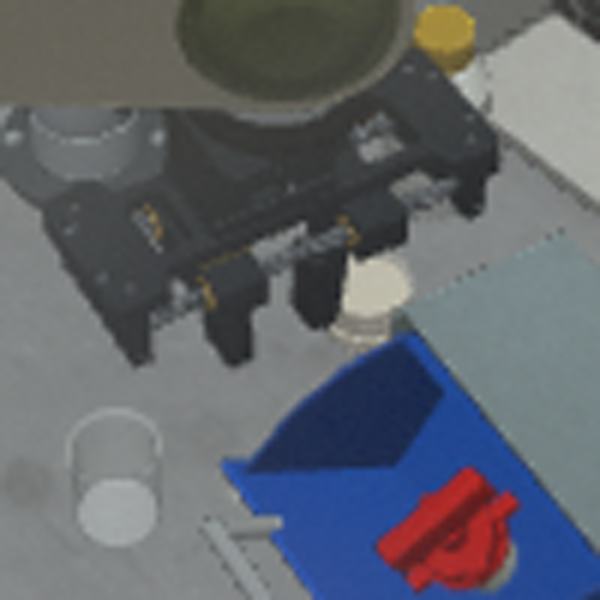

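The gripper is aligned above the bar with the stopper still in the trough. Descending.

>>> {"name": "servo_tool", "arguments": {
  "increments": "0 0 3 0 0 0; 0 0 7 0 0 0; 0 0 11.5 0 0 0; 0 0 16 0 0 0; 0 0 19 0 0 0; 0 0 21 0 0 0; 0 0 23 0 0 0; 0 0 24.4 0 0 0; 0 0 24.4 0 0 0; 0 0 24.4 0 0 0"
}}

```text
time: 25.0
position: [0.428, -0.1817, 0.0563]
tcp_rot: [3.141, -0.0, 1.39]
force: [-0.6, 0.5, -0.2]
grip_width: 0.0308
```

>>> {"name": "servo_tool", "arguments": {
  "increments": "0 0 0 0 0 0; 0 0 0 0 0 0; 0 0 0 0 0 0; 0 0 0 0 0 0; 0 0 0 0 0 0",
  "claw": 1,
  "grip_force": 10
}}

```text
time: 25.5
position: [0.4272, -0.1817, 0.0568]
tcp_rot: [-3.141, 0.0, 1.391]
force: [-7.1, 0.1, 6.3]
grip_width: 0.0114
```

Run:
```python
from h import *
st=robot.get_state();print(st['time'],st['position'],st['force'],st['grip_width'])
yaw=np.radians(-10.1);X=np.array([np.cos(yaw),np.sin(yaw),0])
R0=Rn.from_euler('xyz',st['tcp_rot'])
bx=lambda a:-(.003*np.cos(a)+.176*np.sin(a)); bz=lambda a:.176*np.cos(a)-.003*np.sin(a)
a0=1.0
for a in np.r_[np.linspace(1,0,17)[1:],-.02]:
    d=X*(bx(a)-bx(a0))+np.array([0,0,bz(a)-bz(a0)])
    print(round(a,3),(R0.inv().apply(d)*100).round(2))
```

```text
25.5 [ 0.42723912 -0.18166893  0.05679703] [-7.13609556  0.08024735  6.3256845 ] 0.01138954491031603
0.938 [ 0.    0.61 -0.92]
0.875 [ 0.    1.27 -1.8 ]
0.812 [ 0.01  1.99 -2.63]
0.75 [ 0.01  2.75 -3.42]
0.688 [ 0.01  3.57 -4.16]
0.625 [ 0.02  4.43 -4.84]
0.562 [ 0.02  5.33 -5.48]
0.5 [ 0.02  6.27 -6.05]
0.438 [ 0.03  7.24 -6.56]
0.375 [ 0.03  8.24 -7.02]
0.312 [ 0.04  9.27 -7.41]
0.25 [ 0.04 10.32 -7.73]
0.188 [ 0.04 11.39 -7.99]
0.125 [ 0.05 12.47 -8.18]
0.062 [ 0.05 13.57 -8.3 ]
0.0 [ 0.06 14.67 -8.35]
-0.02 [ 0.06 15.02 -8.36]
```

>>> {"name": "servo_tool", "arguments": {
  "increments": "0 0.3 -0.45 0 0 0; 0 0.61 -0.92 0 0 0; 0 0.95 -1.35 0 0 0; 0 1.27 -1.8 0 0 0; 0 1.63 -2.2 0 0 0; 0 2 -2.63 0 0 0; 0 2.37 -3 0 0 0; 0 2.75 -3.42 0 0 0; 0 3.15 -3.8 0 0 0; 0 3.57 -4.16 0 0 0; 0 4 -4.5 0 0 0; 0 4.43 -4.84 0 0 0; 0 4.9 -5.15 0 0 0; 0 5.33 -5.48 0 0 0; 0 5.8 -5.76 0 0 0; 0 6.27 -6.05 0 0 0; 0 6.27 -6.05 0 0 0"
}}

```text
time: 27.2
position: [0.4898, -0.1929, 0.1187]
tcp_rot: [3.141, 0.0, 1.391]
force: [-3.2, 2.0, 9.3]
grip_width: 0.0112
```

```bash
python3 z.py scene 240 160 100 100 6 z19;python3 z.py top 270 150 80 80 7 t19; python3 -c "
from h import *
s=robot.get_state();print(s['time'],s['force'],s['position'],s['grip_width'])"
```

```text
27.3 [-2.2849377   1.61779755  7.53421589] [ 0.48978375 -0.19294435  0.11869288] 0.01133976839401846
```

View pics/z19.png

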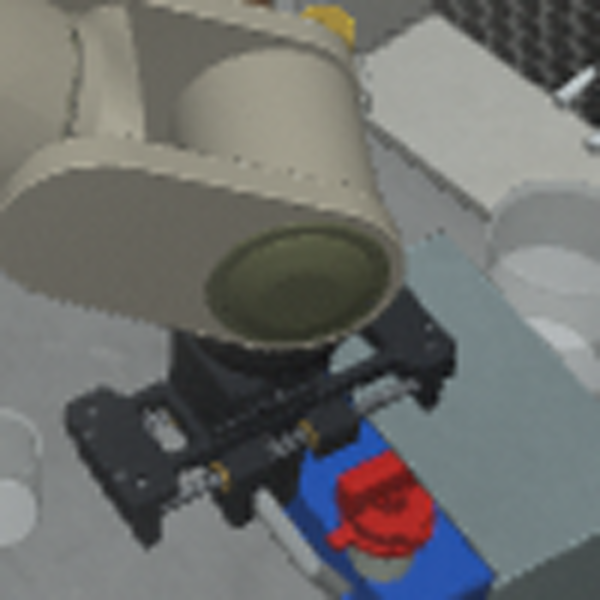

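View pics/t19.png

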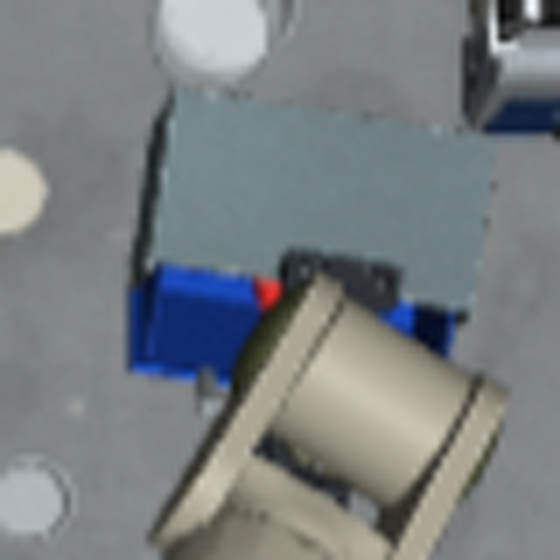

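The stopper has slid and stands more upright in the half-closed bin, at (385,510) in the crop. I need to check that its top will clear the roof edge.

```bash
cat > red.py <<'E'
from h import *
c=cap('scene');P=cloud(c);hsv=cv2.cvtColor(c['img'],cv2.COLOR_RGB2HSV)
X=np.array([np.cos(-.1763),np.sin(-.1763),0]);Y=np.array([.1754,.9845,0]);piv=np.array([.5748,-.2052,0])
b=P-piv;B=np.stack([b@X,b@Y,b[...,2]],-1)
m=((hsv[...,0]<8)|(hsv[...,0]>172))&(hsv[...,1]>140)&(hsv[...,2]>40)&(abs(B[...,0])<.15)&(abs(B[...,1])<.11)
q=B[m]
for r in q[q[:,2].argsort()[::-1]][::max(1,len(q)//25)]: print((r*1000).round().astype(int))
g=(abs(B[...,1]+.0)<.1)&(B[...,2]>.141)&(B[...,2]<.151)&(B[...,0]>-.03)&(B[...,0]<.02); print('roof front',np.percentile(B[...,0][g],[1,5,50])*1000)
E
python3 red.py
```

```text
[  9   2 127]
[-10  -3 125]
[-20  -6 125]
[-17  -2 124]
[-25  -2 123]
[  7   4 121]
[ -6  -9 118]
[-13 -10 113]
[  1  -6 110]
[  4  -9 105]
[  4  -9 100]
[ 6 -8 91]
[-10 -14  87]
[ 3 -7 86]
[  4 -11  85]
[27 -1 85]
[  9 -27  84]
[-10  -2  84]
[  7 -20  82]
[ 13 -23  81]
[12 -7 80]
[-12   5  75]
[-23  -5  74]
[-17  -3  72]
[  5 -24  71]
[-15 -11  69]
[ -2 -22  68]
roof front [ 0.24241718  1.45265847 10.344404  ]
```

The stopper's top is at z≈0.127, below the roof's 0.146, and already partly under it. Continuing to close.

>>> {"name": "servo_tool", "arguments": {
  "increments": "0 0.5 -0.26 0 0 0; 0 0.97 -0.51 0 0 0; 0 1.45 -0.75 0 0 0; 0 1.97 -0.97 0 0 0; 0 2.5 -1.17 0 0 0; 0 3 -1.36 0 0 0; 0 3.5 -1.53 0 0 0; 0 4.05 -1.68 0 0 0; 0 4.6 -1.82 0 0 0; 0 5.12 -1.94 0 0 0; 0 5.65 -2.04 0 0 0; 0 6.2 -2.13 0 0 0; 0 6.75 -2.2 0 0 0; 0 7.3 -2.25 0 0 0; 0 7.3 -2.25 0 0 0"
}}

```text
time: 28.85
position: [0.5627, -0.2062, 0.1413]
tcp_rot: [3.138, 0.001, 1.391]
force: [3.3, 0.5, 0.9]
grip_width: 0.0116
```

```bash
python3 z.py scene 240 160 100 100 6 z20; python3 -c "
from h import *
s=robot.get_state();print(s['time'],s['force'],s['position'],s['tcp_rot'],s['grip_width'])"
```

```text
28.9 [ 2.67735147 -0.09980183 -0.07995634] [ 0.56241591 -0.20619852  0.14131366] [3.13830186e+00 7.65237505e-04 1.39096468e+00] 0.011824205974096003
```

View pics/z20.png

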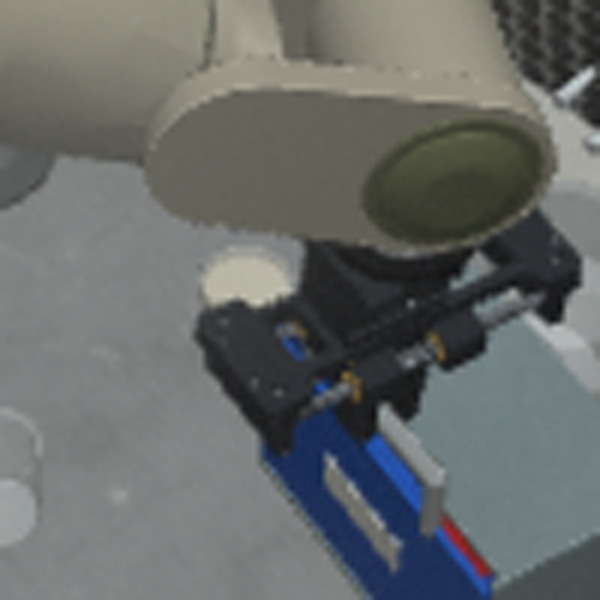

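Red shows in the gap at (465,545) in the crop, so I'll check how high the stopper reaches there before closing the last bit.

```bash
python3 red.py; python3 z.py scene 295 230 40 35 18 z21
```

```text
[ 31 -42  80]
[ 29 -40  80]
[ 32 -36  79]
[ 31 -49  78]
[ 31 -26  78]
[ 31 -44  77]
[ 30 -34  77]
[ 32 -30  77]
[ 34 -51  72]
[ 34 -52  68]
[ 37 -53  67]
[ 37 -54  63]
roof front [-13.78013975 -12.23353066   3.58766352]
```

View pics/z21.png

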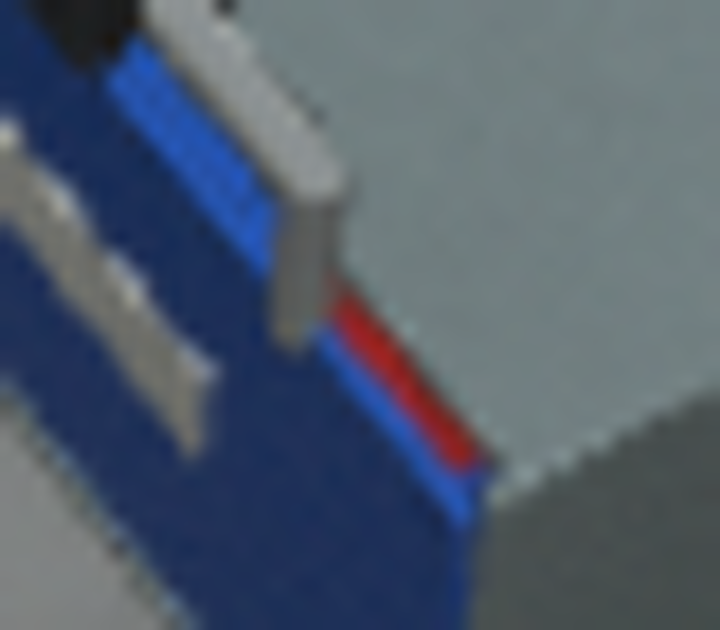

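The stopper lies deep inside the bin, with its top at z≈0.08, well below the edges. Closing the last part.

>>> {"name": "servo_tool", "arguments": {
  "increments": "0 0.3 -0.02 0 0 0; 0 0.6 -0.03 0 0 0; 0 0.9 -0.03 0 0 0; 0 1.1 -0.03 0 0 0; 0 1.2 -0.03 0 0 0; 0 1.2 -0.03 0 0 0; 0 1.2 -0.03 0 0 0"
}}

```text
time: 29.7
position: [0.5716, -0.2078, 0.1417]
tcp_rot: [-3.138, 0.0, 1.391]
force: [-15.1, 3.4, 7.5]
grip_width: 0.0114
```

```bash
python3 -c "
from h import *
s=robot.get_state();print(s['time'],s['force'],s['position'],s['tcp_rot'],s['grip_width'])"; python3 z.py scene 270 180 70 90 7 z22
```

```text
29.7 [-15.13914762   3.40728009   7.5201047 ] [ 0.57164244 -0.20781517  0.14165478] [-3.13798015e+00  2.93198632e-04  1.39106076e+00] 0.011367048022141793
```

View pics/z22.png

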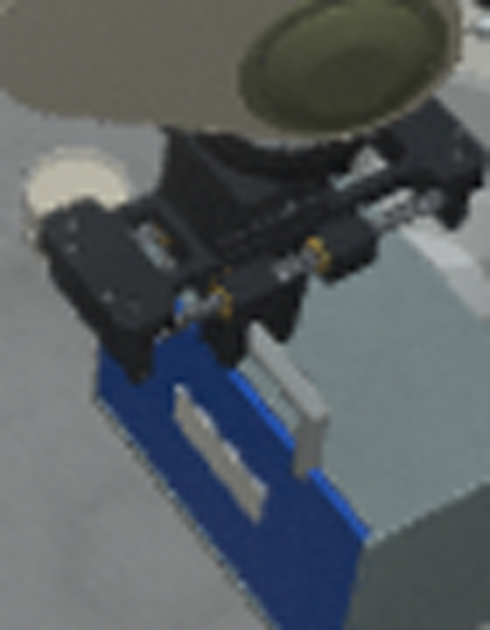

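The bin is against its shut stop (15 N, bar at x≈0.572 as predicted). Releasing and rising.

>>> {"name": "servo_tool", "arguments": {
  "increments": "0 0 0 0 0 0; 0 0 0 0 0 0; 0 0 0 0 0 0; 0 0 0 0 0 0; 0 0 0 0 0 0; 0 0 0 0 0 0",
  "claw": 0.5
}}

```text
time: 30.35
position: [0.5717, -0.2078, 0.1416]
tcp_rot: [-3.138, 0.0, 1.391]
force: [0.3, -0.5, -0.2]
grip_width: 0.044
```

>>> {"name": "servo_tool", "arguments": {
  "increments": "0 0 -1 0 0 0; 0 0 -3 0 0 0; 0 0 -6 0 0 0; 0 0 -9 0 0 0; 0 0 -11 0 0 0; 0 0 -13 0 0 0; -4 -4 -15 0 0 0; -8 -8 -15 0 0 0; -12 -12 -15 0 0 0; -16 -14 -15 0 0 0; -20 -14 -15 0 0 0; -24 -14 -15 0 0 0; -24 -14 -15 0 0 0; -24 -14 -15 0 0 0"
}}

```text
time: 31.75
position: [0.3913, -0.4194, 0.2924]
tcp_rot: [-3.138, 0.0, 1.39]
force: [-0.2, 1.2, -0.1]
grip_width: 0.0441
```

```bash
python3 -c "
from h import *
s=robot.get_state();print(s['time'],s['force'],s['position'])"; sed -i "s/'top':/'top':/" meas.py; python3 meas.py; python3 z.py scene 190 100 180 150 4 z23; python3 z.py top 190 130 160 110 5 t23
```

```text
31.75 [-0.15815325  1.16169033 -0.09873925] [ 0.39128159 -0.41939033  0.29237422]
s roof ((633.482177734375, -139.71934509277344), (28.963966369628906, 68.82633209228516), 31.688398361206055) 0.1479
[[603.0, -118.0], [639.0, -177.0], [664.0, -161.0], [628.0, -103.0]]
t bar pts 79 [ 0.5708 -0.2025  0.1877] zpct [0.18  0.189 0.195] ((571.125244140625, -204.8522186279297), (120.41871643066406, 11.841459274291992), 80.44329833984375)
  dir [-0.174 -0.984  0.036] ends [[0.561, -0.264, 0.189], [0.582, -0.146, 0.17]]
t roof ((625.8251953125, -214.65953063964844), (209.7366485595703, 122.41175842285156), 79.92671203613281) 0.1457
[[547.0, -307.0], [668.0, -329.0], [704.0, -122.0], [584.0, -101.0]]
s contour ((635.6752319335938, -138.18899536132812), (25.41979217529297, 69.80411529541016), 32.792869567871094)
t contour ((625.9249267578125, -214.49945068359375), (209.04519653320312, 121.86358642578125), 80.11143493652344)
panel [ 0.568 -0.218  0.043] normal [-0.989  0.148 -0.01 ]
dishes [ 0.65  -0.015  0.044] [0.68  0.014 0.056] [ 0.652 -0.015  0.043]
beaker [ 0.441 -0.036  0.   ] [ 0.468 -0.005  0.077] [ 0.441 -0.035  0.062]
reagent [0.756 0.041 0.143] [0.799 0.078 0.159] [0.758 0.045 0.113]
brown [0.764 0.145 0.138] [0.807 0.176 0.143] [0.769 0.144 0.102]
cup [ 0.764 -0.163  0.063] [ 0.811 -0.119  0.14 ] [ 0.768 -0.164  0.085]
tape [ 0.393 -0.401  0.033] [ 0.452 -0.342  0.626] [ 0.392 -0.401  0.566]
teal [0.75  0.262 0.077] [0.786 0.294 0.105] [0.752 0.265 0.074]
```

View pics/z23.png

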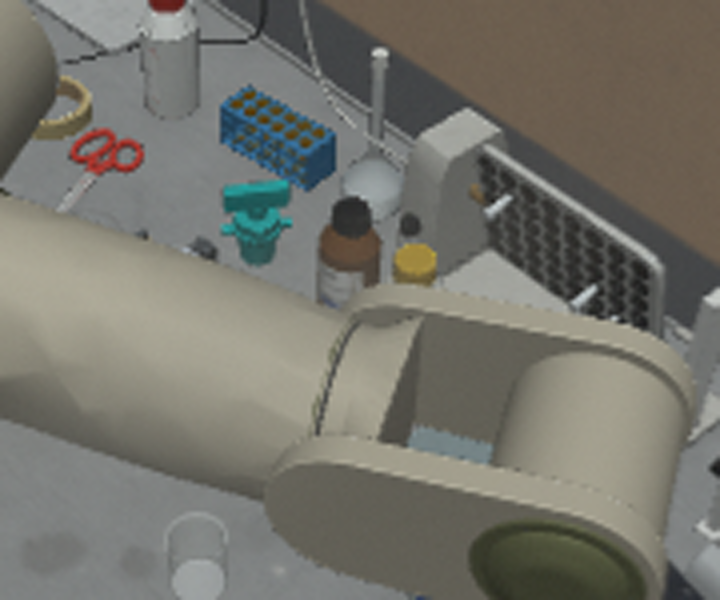

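View pics/t23.png

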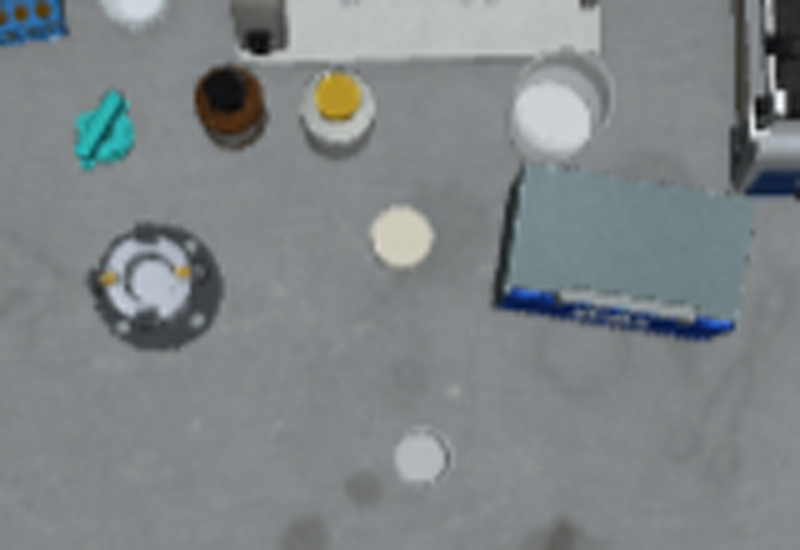

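The bin is shut: the bar is at x = 0.571, the panel normal is within 0.01 of level and there is no visible gap. The bystanders that can be seen are where they started. Handing in.

```bash
python3 -c "
from h import *
print(robot.hand_in()); print(robot.get_state()['time'])"
```

```text
the job is handed in; nothing more can be done
None
the job is handed in; nothing more can be done
```

The job is done and handed in at about 32 s of the 70 s allowed; the hand-in reports no verdict.

**What I did:**
1. I tilted the bin to its end stop by the bar.
2. I twisted the seated stopper about 47.5° anticlockwise and lifted it straight out. It came away easily.
3. I lowered it, tilted, onto the bin's front panel until it touched (about 12 N) and let go.
4. I closed the bin against its shut stop (about 15 N), released the bar and backed off.

**Last checks:**
- **Bin:** it is fully shut. The bar is at x = 0.571 m, against 0.572 predicted, and the tilt is about 0.01 rad or less.
- **Stopper:** just before the last few degrees of closing it was lying inside with its top at about 80 mm.
- **Bystanders:** dishes, beaker, reagent bottle, brown bottle, cup and the turquoise look-alike are all within about 2 mm of where they started. The tape was hidden under the raised arm, and I did not re-measure the book; neither was approached.

**What disagreed:** the real fingertips are about 32.5 mm short of the reported TCP, along the tool's axis. Because of this, my first grip on the bar closed above it without touching anything. I measured the offset from the camera depth and corrected for it in every later grasp and placement.

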